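# Put the objective away in the dry cabinet

### The job

Raise the clear front sash of the small white dry cabinet by its black handle to its upper stop, and stand the small square carton upright inside on the cabinet floor, set down gently and not tipped over on the way. Then lower the sash by its handle, smoothly and without slamming it, until it is fully closed; leave the other things on the desk where they are.

Things in the scene. Friction and masses are not known exactly. Their poses are not given: they have to be found in the camera images.
- cabinet: Fixed white cabinet, 140 deep (x) x 226 wide (y) x 418 high mm; its front looks to the robot. Origin: centre of underside; x from front to back, z up. Lower chamber: x -70 to 64 mm, 210 wide, floor top at z 10 mm; its whole front is open, z 10 to 211 mm, when the sash is up (fixed panel above: lean the tool back 35 to 45 degrees to reach in). Sash at x -81 to -73 mm, front guides to -88 mm.
- sash (a joint): Height of the clear aluminium-framed sash (204 wide x 205 high mm), in m: 0 = fully closed, 0.2 = upper stop. Slides straight up and down between two upright guides, starts closed or a little ajar, and stays wherever it is left (6 N of friction, 0.35 kg: some 10 N to raise, 3 N to lower).
- sash_handle (a point): Grip point in the black fin handle low on the sash, mid-width; axes as the cabinet's; moves with the sash (45 mm above the desk when closed). The fin stands out towards the robot, 14 mm thick across y, 36 mm high; from this point it reaches 13 mm further out, 25 mm in to its base plate, 18 mm up and down. Pinch it across its 14 mm with the tool leaning back 35 to 45 degrees, clear of the pane above.
- carton: The small carton of an objective, white and teal, square: 36 x 36 x 58 high mm, about 0.06 kg, standing on the desk. Origin: centre of its underside, z up, x and y square to its sides.
- big_carton: Bystander: the larger, oblong carton, 32 x 48 x 66 high mm, to be left alone. Origin: centre of its underside.
- lens_box: Bystander: flat white lens box, 47 x 45 x 19 mm. Origin: centre of its underside.
- riser: Bystander: black riser block, 50 x 50 x 26 mm. Origin: centre of its underside.
- tape: Bystander: roll of black tape lying flat, 58 mm across, 19 mm high. Origin: centre of its underside.

How it is judged (in metres and radians):
On the way, in this order (a step that is already met when the one before it is completed fails the run):
1. the sash is raised to within 10 mm of its upper stop (value of joint sash above 0.19 m), for 0.2 s.
2. the small carton stands upright on the cabinet floor, released (x of carton in the frame of cabinet between -0.055 and 0.055 m and y of carton in the frame of cabinet between -0.09 and 0.09 m and z of carton in the frame of cabinet between 0.006 and 0.014 m and angle between carton's own z axis and vertical below 0.1 rad and contact force between the fingers and carton below 0.05 N and linear speed of carton below 0.02 m/s), for 0.2 s.
At the end, for the whole second after the job is handed in: The sash is down to within 6 mm of fully closed; the small square carton stands upright (within 0.1 rad) and at rest on the cabinet floor behind it, its centre within 55 mm of the cabinet's middle front to back and 90 mm sideways, released (all of step 2 and value of joint sash below 0.006 m); the robot touches nothing.
It fails at once if the sash is slammed: it comes down faster than 0.3 m/s (velocity of joint sash below -0.3 m/s).
It fails at once if the small carton is tipped more than 0.6 rad (angle between carton's own z axis and vertical above 0.6 rad).
It fails at once if the small carton strikes or is pressed on the cabinet with more than 60 N (contact force between carton and cabinet above 60 N).
It fails at once if a bystander (larger carton, lens box, riser block, tape roll) is pushed more than 20 mm (distance of any of big_carton, lens_box, riser, tape from where it was at the start of the episode above 0.02 m).
It also fails if it takes over 70 s, if anything falls off the work surface, if the arm or the gripper's body presses on something with over 40 N, if the wrist force passes 120 N, or if a joint passes its speed limit or range.

### The arm

A 6-joint arm with a two-finger parallel gripper is mounted at the origin on a cart in front of the work surface, level with it; the furniture and walls round the work are solid. World frame = base frame: x ahead of the robot, y to its left, z up, the work surface at z = 0. Lengths are in m, angles in degrees, forces in N, time in s.
With the tool pointing down it reaches from about 0.4 to 0.925 m from the base axis. Payload 3.4 kg.
Tool frame: the origin (TCP) lies between the finger pads; the fingertips stand 14 mm ahead of it and the grasp point (between the pads) lies 5 mm behind it (bot.tcp_to_tips is the distance from the TCP to the fingertips, in m); z points along the fingers, y is the line along which they close (so a half turn about z gives the same grasp; the last joint's range is limited). The gripper opens to 85 mm and grips with 20 to 120 N. Pads are 22 mm wide; open, the fingers measure 114 mm over their backs; the gripper's body (76 mm by 85 mm) begins 54 mm behind the grasp point. The pads swing forward as they close: fully open they stand 13 mm farther back than shut.
Start: joints at [-4.211, 17.578, 86.31, -0, 76.112, -4.211], TCP at [0.575, -0, 0.245] pointing down, gripper open.
Joint ranges: [-179.03, 179.03], [-60, 130.46], [8.19, 133.38], [-81.62, 261.62], [5.75, 156.47], [-153.77, 153.77]. Speed limits (degrees/s): [147.25, 147.25, 180, 180, 180, 180].

### API

Orientations are given as a 3x3 rotation matrix whose columns are the frame's x, y, z axes.
In Python, from plant import bot gives the robot as it stands.
- The arm moves only by the shell command python3 -m crank 'ROWS' [FORCE]. ROWS is JSON, a list of rows, each a list of 5 numbers: the shift along the tool's x, y, z in mm, then the turn about the tool's z in rad, then the opening, from -1 (shut) to 1 (fully open). In form: [[x, y, z, roll, gripper], ...]. A call has 1 to 12 rows; each row shifts and turns the commanded pose from where the row before left it, along the tool's axes as they then stand; what a row does not reach is not made up. A row lasts 1/10 s, in which the tool goes at most 50 mm and 8.59 degrees, less where a joint would pass 70% of its speed; a pose out of reach is approached as far as the arm can. A call with a gripper value outside its range is refused whole. The fingers move at their own pace and stop on an object; FORCE is the grip in N (left out, the last holds). Time passes only in rows, so rows that do not move let the fingers close. It gives the time, the measured TCP pose, the force, the opening and the grip force at its end, in the units of the state.
- bot.get_state(): the state, without advancing time (a new reading comes with each control period).
- bot.camera(name): name is "scene" or "side" or "wrist"; returns a dict with "frame" (400x640x3 uint8, red, green, blue), "fx", "fy", "cx", "cy" (pixels), "R" (3x3) and "t" (3): a world point X has camera coordinates R X + t. Camera axes: x right, y down, z forward; pixel columns grow to the right and rows downward; lengths in m; the calibration is good to about 2 mm. A picture is of the moment at which its call begins. There is no depth.
- bot.close_job(): hands the job in; it is judged then, once.
The state is a dict: "t": time; "joint_positions": joint angles; "dq": joint speeds; "joint_efforts": joint torques, N m; "eef_pos": TCP position; "ee_rot": TCP orientation; "ft_force": force on the tool from outside, world axes, zero at the start; "torque": the same for the moment, N m; "finger_gap": finger opening in m; "finger_force": force on a finger pad.
Only numpy, scipy, OpenCV 4.12 (cv2) and the standard library are available. Lean on these libraries where they do the work, as an engineer would, in place of code of your own. Each camera call takes 0.05 s, during which the arm holds its last target. There are 200 camera calls.

## Working session

There is one attempt and no reset: what is moved stays moved. The work goes in short steps, Python scripts to look and compute and a shell command to move; the robot and the scene stay as the last step left them, time stands still between calls to the robot, and variables do not carry over. Pictures are saved under pics/ and viewed, at most 10 in all, crops included, and the job is handed in when it is done.

```bash
mkdir -p pics; ls
python3 - <<'E'
from plant import bot
import cv2,json
for n in ["scene","side","wrist"]:
    c=bot.camera(n); cv2.imwrite(f"pics/{n}0.png",c["frame"][:,:,::-1])
    print(n,c["fx"],c["fy"],c["cx"],c["cy"],c["R"],c["t"])
s=bot.get_state(); print(s)
E
```

```text
pics
scene 450.863552248192 450.863552248192 321.5706011410879 196.27591422343784 [[ 0.98901208  0.14778388  0.00387815]
 [ 0.11567095 -0.75723428 -0.64281916]
 [-0.09206164  0.6362045  -0.76600815]] [-0.50582531  0.0556389   0.88388261]
side 396.1182599262657 396.1182599262657 320.5280821140941 195.0484087400817 [[ 0.9854221   0.16980132 -0.01052604]
 [ 0.09388219 -0.59434661 -0.79871036]
 [-0.14187819  0.78607863 -0.60162361]] [-0.52272002  0.06564343  0.84657107]
wrist 333.89246705743824 333.89246705743824 322.480453259992 198.13355816837628 [[ 9.99994304e-01 -2.92343680e-04 -3.36245308e-03]
 [ 6.68740715e-04 -9.59328563e-01  2.82291091e-01]
 [-3.30822330e-03 -2.82291732e-01 -9.59322904e-01]] [-0.57356329 -0.03687729  0.37830873]
{'t': 0.15, 'joint_positions': array([-4.21111149e+00,  1.76130278e+01,  8.63657348e+01, -9.54410193e-04,
        7.61149737e+01, -4.21230162e+00]), 'dq': array([ 0.13368833, -0.13709959, -0.27992448, -0.04785051,  0.14991   ,
        0.05792006]), 'joint_efforts': array([ 7.71606137e-04, -4.57977819e+01, -2.52218986e+01, -9.54763436e-05,
        8.49722768e-03, -4.89260890e-05]), 'eef_pos': array([5.74473448e-01, 9.74165622e-06, 2.44592879e-01]), 'ee_rot': array([[-2.46975386e-05,  9.99998667e-01, -1.63277722e-03],
       [ 9.99999994e-01,  2.48673925e-05,  1.04007396e-04],
       [ 1.04047860e-04, -1.63277464e-03, -9.99998662e-01]]), 'ft_force': array([-0.84736526,  0.18958004, -0.09097613]), 'torque': array([-0.01472871,  0.01710289, -0.01159832]), 'finger_force': 0.0, 'finger_gap': 0.0852337258626391}
```

View pics/scene0.png

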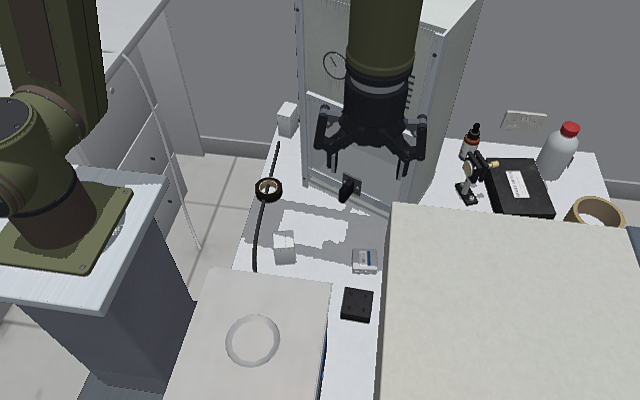

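View pics/side0.png

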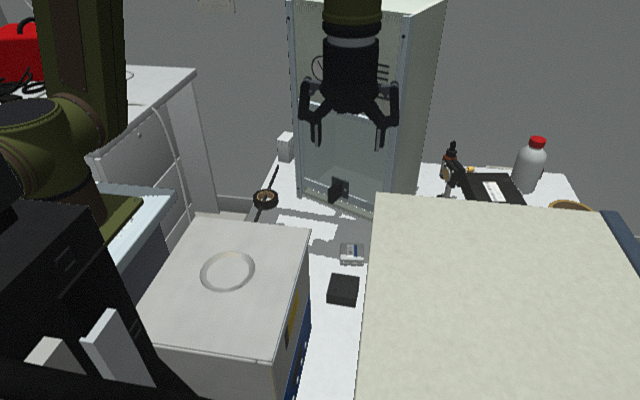

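```bash
cat > h.py <<'E'
import numpy as np,cv2,sys
from plant import bot
def ray(c,u,v):
    R=np.array(c["R"]);t=np.array(c["t"]);o=-R.T@t
    d=R.T@np.array([(u-c["cx"])/c["fx"],(v-c["cy"])/c["fy"],1]);return o,d
def atz(c,u,v,z):
    o,d=ray(c,u,v);return (o+d*(z-o[2])/d[2]).round(4)
def px(c,X):
    p=np.array(c["R"])@np.array(X)+np.array(c["t"]);return (c["fx"]*p[0]/p[2]+c["cx"],c["fy"]*p[1]/p[2]+c["cy"])
def st():
    s=bot.get_state();print(s["t"],s["joint_positions"].round(1),s["eef_pos"].round(4),s["ft_force"].round(1),round(s["finger_gap"],4),s["finger_force"]);print(s["ee_rot"].round(3))
E
python3 - <<'E'
from h import *
c=bot.camera("scene");s=bot.camera("side")
print("handle",atz(c,348,188,.045),atz(s,338,190,.045))
print("frontL",atz(c,305,186,0),"frontR",atz(c,386,216,0))
print("boxes",atz(c,284,262,0),atz(c,364,272,0),atz(c,357,320,0),atz(c,268,198,0),atz(c,287,136,0))
cv2.imwrite("pics/a.png",cv2.resize(c["frame"][160:340,220:420,::-1],None,fx=4,fy=4,interpolation=cv2.INTER_CUBIC)[:600] if 0 else cv2.resize(c["frame"][90:240,220:420,::-1],None,fx=4,fy=4,interpolation=2))
cv2.imwrite("pics/b.png",cv2.resize(c["frame"][200:340,220:420,::-1],None,fx=4,fy=4,interpolation=2))
E
```

```text
handle [0.543  0.1398 0.045 ] [0.543  0.1543 0.045 ]
frontL [ 0.4506  0.1709 -0.    ] frontR [0.6241 0.1168 0.    ]
boxes [ 0.4442 -0.0187  0.    ] [ 0.5919 -0.0176  0.    ] [ 0.5884 -0.1116  0.    ] [ 0.3808  0.127  -0.    ] [0.3826 0.3174 0.    ]
```

View pics/wrist0.png

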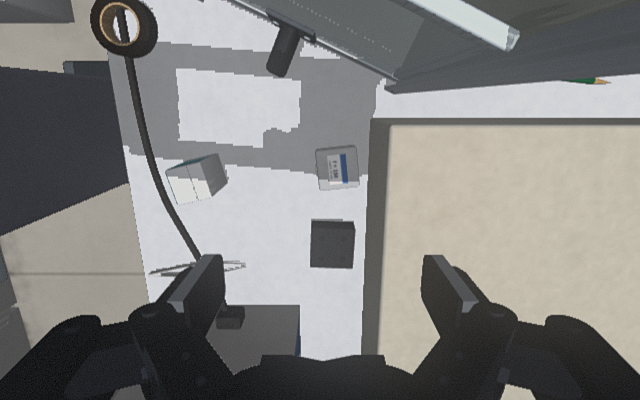

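View pics/a.png

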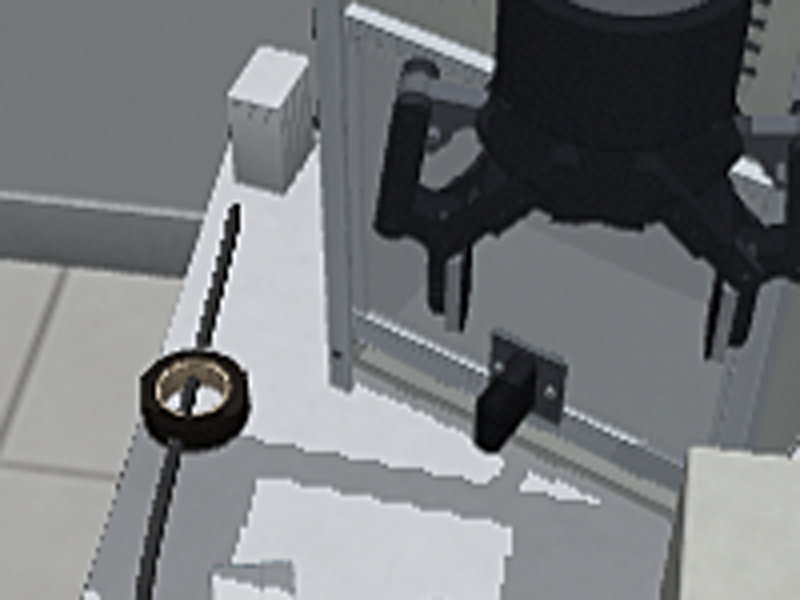

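View pics/b.png

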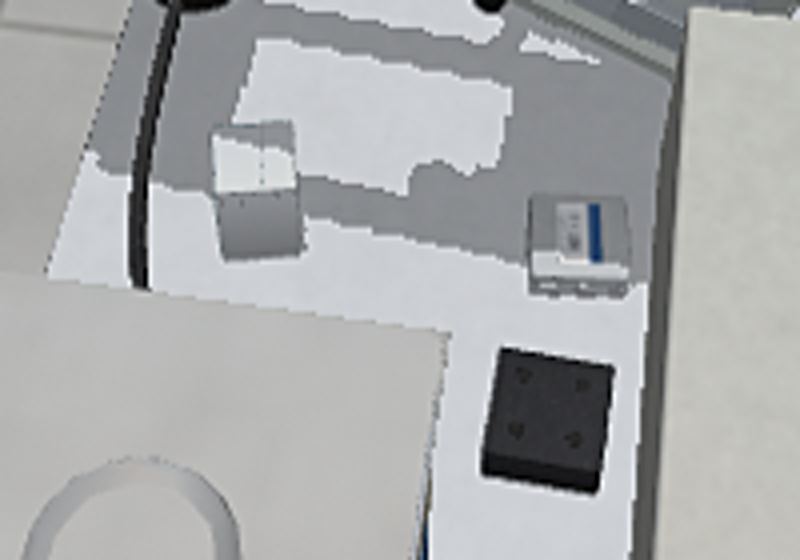

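```bash
python3 -m crank '[[0,0,-50,0,1],[0,0,-50,0,1],[0,0,-50,0,1],[0,0,-50,0,1],[0,0,-50,0,1],[0,0,-50,0,1],[0,0,-50,0,1],[0,0,-50,0,1],[0,0,-50,0,1],[0,0,-50,0,1]]'; python3 -c "
from h import *
st()"
```

```text
t: 1.25
eef_pos: [0.5663, -0.0, 0.73]
ee_rot: [[-0.0, 1.0, 0.008], [1.0, 0.0, 0.0], [0.0, 0.008, -1.0]]
ft_force: [52.8, -0.3, 99.8]
finger_gap: 0.0856
finger_force: 0.0
1.25 [-4.300e+00  2.300e+01  8.200e+00  1.000e-01  1.484e+02 -4.200e+00] [ 0.5663 -0.      0.73  ] [52.8 -0.3 99.8] 0.0856 0.0
[[-0.     1.     0.008]
 [ 1.     0.     0.   ]
 [ 0.     0.008 -1.   ]]
```

```bash
python3 -m crank '[[0,0,0,0,1],[0,0,0,0,1]]';  python3 -m crank '[[0,5,0,0,1],[0,10,0,0,1],[0,20,0,0,1],[0,20,0,0,1],[0,10,0,0,1],[0,0,0,0,1]]'; python3 -c "
from h import *
st()"
```

```text
t: 1.45
eef_pos: [0.568, -0.0001, 0.7286]
ee_rot: [[0.0, 1.0, 0.008], [1.0, -0.0, 0.0], [0.0, 0.008, -1.0]]
ft_force: [-0.0, 0.1, -1.2]
finger_gap: 0.0852
finger_force: 0.0
t: 2.05
eef_pos: [0.6158, -0.0002, 0.7005]
ee_rot: [[-0.0, 1.0, 0.024], [1.0, 0.0, 0.0], [0.0, 0.024, -1.0]]
ft_force: [-0.3, -0.8, -0.6]
finger_gap: 0.0853
finger_force: 0.0
2.05 [ -4.   25.8   8.3   0.2 144.5  -3.9] [ 6.158e-01 -2.000e-04  7.005e-01] [-0.3 -0.8 -0.6] 0.0853 0.0
[[-0.     1.     0.024]
 [ 1.     0.     0.   ]
 [ 0.     0.024 -1.   ]]
```

```bash
python3 -m crank '[[5,-6,5,0,1],[15,-17,10,0,1],[26,-30,10,0,1],[33,-38,10,0,1],[33,-38,10,0,1],[33,-38,5,0,1],[33,-38,0,0,1],[33,-38,0,0,1],[33,-38,0,0,1],[33,-38,0,0,1],[33,-38,0,0,1],[30,-35,0,0,1]]'; python3 -m crank '[[30,-35,0,0,1],[28,-33,0,0,1],[20,-24,0,0,1],[12,-14,0,0,1],[5,-6,0,0,1],[0,0,0,0,1]]'
python3 - <<'E'
from h import *
st()
c=bot.camera("scene")
cv2.imwrite("pics/c.png",c["frame"][:,:,::-1])
print("wall",atz(c,600,150,0), atz(c,505,140,0))
E
```

```text
t: 3.25
eef_pos: [0.2246, 0.3374, 0.6441]
ee_rot: [[-0.0, 1.0, 0.028], [1.0, 0.0, 0.002], [0.002, 0.028, -1.0]]
ft_force: [1.0, 0.3, 0.3]
finger_gap: 0.0852
finger_force: 0.0
t: 3.85
eef_pos: [0.1144, 0.4321, 0.6403]
ee_rot: [[-0.002, 1.0, 0.027], [1.0, 0.002, 0.0], [0.0, 0.027, -1.0]]
ft_force: [-0.3, -0.7, -0.1]
finger_gap: 0.0848
finger_force: 0.0
3.85 [ 70.9   3.8  49.7  -1.8 126.   69.8] [0.1144 0.4321 0.6403] [-0.3 -0.7 -0.1] 0.0848 0.0
[[-0.002  1.     0.027]
 [ 1.     0.002  0.   ]
 [ 0.     0.027 -1.   ]]
wall [1.0945 0.3795 0.    ] [0.8843 0.3808 0.    ]
```

```bash
python3 -m crank '[[-5,-1,-5,0,1],[-15,-5,-15,0,1],[-20,-6,-20,0,1],[-20,-6,-20,0,1],[-20,-6,-20,0,1],[-20,-6,-20,0,1],[-20,-6,-20,0,1],[-20,-6,-20,0,1],[-10,-3,-10,0,1],[0,0,0,0,1]]';python3 -c "
from h import *
st()"
```

```text
t: 4.9
eef_pos: [0.0655, 0.2787, 0.7915]
ee_rot: [[0.002, 1.0, 0.029], [1.0, -0.003, 0.007], [0.007, 0.029, -1.0]]
ft_force: [0.9, -0.2, -0.4]
finger_gap: 0.0856
finger_force: 0.0
4.9 [ 70.1  -1.8  31.   -2.9 149.8  67.8] [0.0655 0.2787 0.7915] [ 0.9 -0.2 -0.4] 0.0856 0.0
[[ 0.002  1.     0.029]
 [ 1.    -0.003  0.007]
 [ 0.007  0.029 -1.   ]]
```

```bash
python3 -m crank '[[-2,0,-10,0,1],[-5,-1,-20,0,1],[-5,-1,-20,0,1],[-5,-1,-20,0,1],[-5,-1,-20,0,1],[-5,-1,-20,0,1],[-5,-1,-20,0,1],[-5,-1,-20,0,1]]';python3 -c "
from h import *
st()"
```

```text
t: 5.7
eef_pos: [0.0558, 0.2412, 0.8415]
ee_rot: [[-0.003, 0.998, 0.056], [0.998, -0.001, 0.067], [0.066, 0.056, -0.996]]
ft_force: [0.8, -0.3, -0.7]
finger_gap: 0.0855
finger_force: 0.0
5.7 [ 69.7  -1.9  20.8  -4.3 156.4  65.6] [0.0558 0.2412 0.8415] [ 0.8 -0.3 -0.7] 0.0855 0.0
[[-0.003  0.998  0.056]
 [ 0.998 -0.001  0.067]
 [ 0.066  0.056 -0.996]]
```

```bash
python3 -m crank '[[0,-3,-25,0,1],[0,-3,-30,0,1],[0,-3,-30,0,1],[0,-3,-30,0,1],[0,-3,-30,0,1],[0,-3,-30,0,1],[0,-3,-30,0,1],[0,-3,-30,0,1]]';python3 -c "
from h import *
st()"
```

```text
t: 6.5
eef_pos: [0.0206, 0.2212, 0.8784]
ee_rot: [[-0.014, 0.994, 0.11], [0.98, -0.008, 0.199], [0.199, 0.111, -0.974]]
ft_force: [0.4, -1.0, 0.2]
finger_gap: 0.0855
finger_force: 0.0
6.5 [ 81.   -3.6  14.4 -11.2 156.4  70. ] [0.0206 0.2212 0.8784] [ 0.4 -1.   0.2] 0.0855 0.0
[[-0.014  0.994  0.11 ]
 [ 0.98  -0.008  0.199]
 [ 0.199  0.111 -0.974]]
```

```bash
python3 -m crank '[[-10,0,-30,0,1],[-15,0,-30,0,1],[-15,0,-30,0,1],[-15,0,-30,0,1],[-15,0,-30,0,1],[-15,0,-30,0,1],[-15,0,-30,0,1],[-15,0,-30,0,1]]';python3 -c "
from h import *
st()"
```

```text
t: 7.3
eef_pos: [0.0105, 0.0785, 0.8956]
ee_rot: [[-0.052, 0.987, 0.149], [0.943, -0.0, 0.332], [0.328, 0.158, -0.932]]
ft_force: [0.8, -0.2, 0.3]
finger_gap: 0.0854
finger_force: 0.0
7.3 [ 89.1 -15.   17.4 -21.2 156.4  66.6] [0.0105 0.0785 0.8956] [ 0.8 -0.2  0.3] 0.0854 0.0
[[-0.052  0.987  0.149]
 [ 0.943 -0.     0.332]
 [ 0.328  0.158 -0.932]]
```

```bash
python3 -m crank '[[5,-2,-30,0,1],[8,-2,-35,0,1],[8,-2,-35,0,1],[8,-2,-35,0,1],[8,-2,-35,0,1],[8,-2,-35,0,1],[8,-2,-35,0,1],[8,-2,-35,0,1]]';python3 -c "
from h import *
st()"
```

```text
t: 8.1
eef_pos: [-0.0054, 0.0777, 0.9351]
ee_rot: [[-0.059, 0.98, 0.192], [0.883, -0.038, 0.467], [0.465, 0.198, -0.863]]
ft_force: [-0.9, -0.3, -0.6]
finger_gap: 0.0853
finger_force: 0.0
8.1 [ 71.6 -15.    8.2  -5.  156.4  65.8] [-0.0054  0.0777  0.9351] [-0.9 -0.3 -0.6] 0.0853 0.0
[[-0.059  0.98   0.192]
 [ 0.883 -0.038  0.467]
 [ 0.465  0.198 -0.863]]
```

```bash
python3 -m crank '[[-2,-2,-35,0,1],[-2,-4,-35,0,1],[-2,-4,-35,0,1],[-2,-4,-35,0,1],[-2,-4,-35,0,1],[-2,-4,-35,0,1]]';python3 -c "
from h import *
st()"
```

```text
t: 8.7
eef_pos: [-0.0405, 0.0025, 0.9384]
ee_rot: [[-0.082, 0.973, 0.218], [0.828, -0.055, 0.558], [0.555, 0.226, -0.801]]
ft_force: [0.6, -0.3, 0.1]
finger_gap: 0.0856
finger_force: 0.0
8.7 [ 69.6 -21.5   8.2  -1.4 156.4  67.3] [-0.0405  0.0025  0.9384] [ 0.6 -0.3  0.1] 0.0856 0.0
[[-0.082  0.973  0.218]
 [ 0.828 -0.055  0.558]
 [ 0.555  0.226 -0.801]]
```

```bash
python3 -m crank '[[0,-4,-35,0,1],[0,-4,-35,0,1],[0,-4,-35,0,1],[0,0,0,0.1,1],[0,0,0,0.1,1],[0,0,0,0.1,1],[0,0,0,0.09,1],[0,0,0,0,1]]';python3 - <<'E'
from h import *
st()
c=bot.camera("scene");s=bot.camera("side")
cv2.imwrite("pics/d.png",np.hstack([cv2.resize(c["frame"][80:330,230:400,::-1],None,fx=2.35,fy=2.35,interpolation=2),cv2.resize(s["frame"][80:330,230:400,::-1],None,fx=2.35,fy=2.35,interpolation=2)]))
E
```

```text
t: 9.5
eef_pos: [-0.0597, -0.0295, 0.9368]
ee_rot: [[0.284, 0.932, 0.228], [0.715, -0.364, 0.597], [0.639, -0.006, -0.77]]
ft_force: [-0.0, -0.3, -0.1]
finger_gap: 0.0854
finger_force: 0.0
9.5 [ 68.5 -24.4   8.3   1.  156.4  91. ] [-0.0597 -0.0295  0.9368] [-0.  -0.3 -0.1] 0.0854 0.0
[[ 0.284  0.932  0.228]
 [ 0.715 -0.364  0.597]
 [ 0.639 -0.006 -0.77 ]]
```

View pics/d.png

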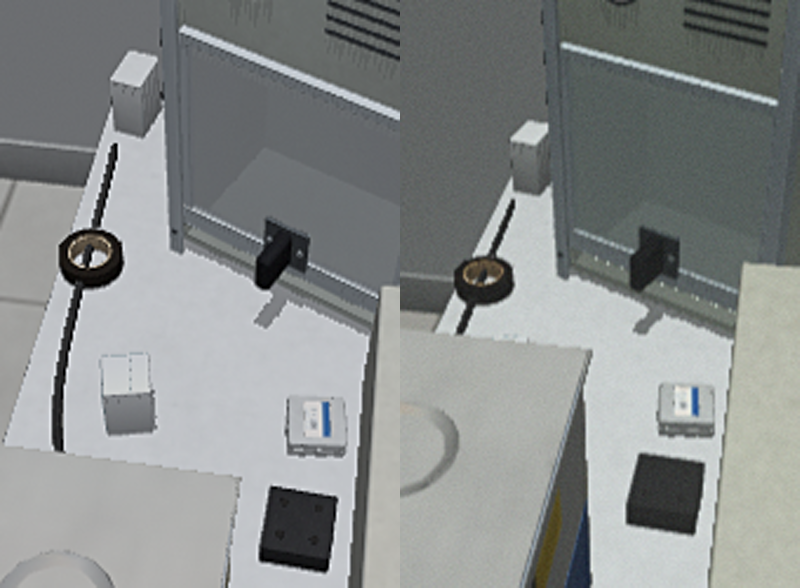

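```bash
cat >> h.py <<'E'
def tri(c,p,s,q):
    o1,d1=ray(c,*p);o2,d2=ray(s,*q)
    d1/=np.linalg.norm(d1);d2/=np.linalg.norm(d2)
    k=np.linalg.lstsq(np.c_[d1,-d2],o2-o1,rcond=None)[0]
    a=o1+k[0]*d1;b=o2+k[1]*d2
    return ((a+b)/2).round(4),round(float(np.linalg.norm(a-b)),4)
E
python3 - <<'E'
from h import *
c=bot.camera("scene");s=bot.camera("side")
S=lambda u,v:(230+u/2.35,80+v/2.35)
D=lambda u,v:(230+(u-399.5)/2.35,80+v/2.35)
print("tipbot",tri(c,S(262,287),s,D(638,290)),"tiptop",tri(c,S(262,263),s,D(634,261)))
print("sashtopL",tri(c,S(180,28),s,D(562,44)))
print("guideL",tri(c,S(171,249),s,D(558,274)))
for z in (.2,.205,.21): 
  a=atz(c,*S(180,28),z);b=atz(c,*S(400,115),z);e=atz(s,*D(562,44),z);f=atz(s,*D(777,103),z)
  print(z,a,e,f,np.degrees(np.arctan2(*(b-a)[[1,0]])),np.degrees(np.arctan2(*(f-e)[[1,0]])))
print("carton top",[atz(c,*S(*p),.058) for p in [(101,356),(147,353),(154,393),(104,396)]],"bot",[atz(c,*S(*p),0) for p in [(110,433),(156,428)]])
print("lens",atz(c,*S(316,410),.019),"riser",atz(c,*S(300,515),.026),"tape",atz(c,*S(90,255),.019),"big",atz(c,*S(135,68),.066))
E
```

```text
tipbot (array([0.536 , 0.0983, 0.0502]), 0.0021) tiptop (array([0.5342, 0.0926, 0.0861]), 0.0)
sashtopL (array([0.4602, 0.1719, 0.2427]), 0.0021)
guideL (array([0.4482, 0.1628, 0.0091]), 0.0015)
0.2 [0.4487 0.2271 0.2   ] [0.4382 0.2692 0.2   ] [0.6412 0.1773 0.2   ] -23.572707064449055 -24.35670779269695
0.205 [0.4499 0.2206 0.205 ] [0.4409 0.2578 0.205 ] [0.641  0.1673 0.205 ] -23.584294355663665 -24.33599632453233
0.21 [0.4512 0.2141 0.21  ] [0.4436 0.2465 0.21  ] [0.6408 0.1572 0.21  ] -23.608355614736055 -24.362907931464175
carton top [array([0.4227, 0.0059, 0.058 ]), array([0.4567, 0.0139, 0.058 ]), array([ 0.4686, -0.021 ,  0.058 ]), array([ 0.4327, -0.0292,  0.058 ])] bot [array([ 0.4321, -0.0254,  0.    ]), array([ 0.4668, -0.0155,  0.    ])]
lens [0.5891 0.0076 0.019 ] riser [ 0.5854 -0.0867  0.026 ] tape [0.3809 0.1365 0.019 ] big [0.3838 0.3347 0.066 ]
```

Run:
```python
from h import *
c=bot.camera("scene");s=bot.camera("side")
print("nearbox far-right corner",tri(c,(332,283.5),s,(312,229)))
print("far-left",tri(c,(208,266),s,(193,213)))
print("rightbox far-left",tri(c,(392,203),s,(376,193)))
```

```text
nearbox far-right corner (array([ 0.5502, -0.1709,  0.2199]), 0.0022)
far-left (array([ 0.3946, -0.1755,  0.2299]), 0.0009)
rightbox far-left (array([0.625 , 0.0493, 0.1234]), 0.0018)
```

```bash
cat > kin.py <<'E'
import numpy as np
from scipy.optimize import least_squares
from scipy.spatial.transform import Rotation as R
D=[([-4.211,17.613,86.366,0,76.115,-4.212],[.57447,0,.24459]),([-4,25.8,8.3,.2,144.5,-3.9],[.6158,0,.7005]),
([70.9,3.8,49.7,-1.8,126,69.8],[.1144,.4321,.6403]),([70.1,-1.8,31,-2.9,149.8,67.8],[.0655,.2787,.7915]),
([69.7,-1.9,20.8,-4.3,156.4,65.6],[.0558,.2412,.8415]),([81,-3.6,14.4,-11.2,156.4,70],[.0206,.2212,.8784]),
([89.1,-15,17.4,-21.2,156.4,66.6],[.0105,.0785,.8956]),([71.6,-15,8.2,-5,156.4,65.8],[-.0054,.0777,.9351]),
([69.6,-21.5,8.2,-1.4,156.4,67.3],[-.0405,.0025,.9384]),([68.5,-24.4,8.3,1,156.4,91],[-.0597,-.0295,.9368])]
def fk(q,p,s4=1,s6=1,full=False):
    a1,dy,h,L1,ea,L2,L3=p
    r=R.from_euler('z',q[0],degrees=True);P=r.apply([a1,dy,h])
    r=r*R.from_euler('y',q[1],degrees=True);E=P+r.apply([0,0,L1])
    r=r*R.from_euler('y',q[2],degrees=True);W=E+r.apply([ea,0,L2])
    r=r*R.from_euler('z',s4*q[3],degrees=True)*R.from_euler('y',q[4],degrees=True)
    T=W+r.apply([0,0,L3]);r=r*R.from_euler('z',s6*q[5],degrees=True)*R.from_matrix([[0,1,0],[-1,0,0],[0,0,1]])
    return (T,r.as_matrix(),E,W) if full else T
def fit():
    best=None
    for s4 in(1,-1):
        f=least_squares(lambda p:np.concatenate([fk(q,p,s4)-np.array(x) for q,x in D]),[0,.04,.3,.4,0,.35,.25])
        if best is None or f.cost<best[0].cost:best=(f,s4)
    return best
QL=np.array([-179.03,-60,8.19,-81.62,5.75,-153.77]),np.array([179.03,130.46,133.38,261.62,156.47,153.77])
def ik(p,s4,s6,pos,Rm,q0):
    def e(q):
        T,M=fk(q,p,s4,s6,True)[:2]
        return np.r_[(T-pos)*10,R.from_matrix(M.T@Rm).as_rotvec()*3]
    return least_squares(e,np.clip(q0,QL[0]+.1,QL[1]-.1),bounds=QL,x_scale=30)
E
python3 - <<'E'
from kin import *
f,s4=fit();print(s4,f.x.round(4),np.abs(f.fun).max())
for s6 in(1,-1):
  print(s6,fk(D[0][0],f.x,s4,s6,True)[1].round(2).tolist(),fk(D[9][0],f.x,s4,s6,True)[1].round(2).tolist())
E
```

```text
1 [0.     0.0422 0.1921 0.6471 0.1093 0.4164 0.3576] 0.0003393788848148338
1 [[0.0, -1.0, -0.0], [-1.0, -0.0, 0.0], [-0.0, 0.0, -1.0]] [[-0.28, -0.93, 0.23], [-0.72, 0.36, 0.6], [-0.64, 0.01, -0.77]]
-1 [[-0.15, -0.99, -0.0], [-0.99, 0.15, 0.0], [0.0, 0.0, -1.0]] [[0.25, 0.94, 0.23], [0.73, -0.34, 0.6], [0.64, 0.02, -0.77]]
```

```bash
sed -i 's/\[\[0,1,0\],\[-1,0,0\],\[0,0,1\]\]/[[0,-1,0],[1,0,0],[0,0,1]]/' kin.py
python3 - <<'E'
from kin import *
f,s4=fit();p=f.x
M=np.array([[0.284,.932,.228],[.715,-.364,.597],[.639,-.006,-.77]]);U,_,V=np.linalg.svd(M);M=U@V
z=M[:,2]; cx=np.array([np.cos(np.radians(66)),np.sin(np.radians(66)),0])
q=np.array(D[9][0])
h=np.array([.540,.107,.068])+z*.005
cab=np.array([.540,.107,0])+cx*.110
pts={'fk':None,'over':[.3,0,.7],'over2':[.45,-.05,.5],'prehandle':h-z*.08,'handle':h,'raised':h+[0,0,.177],'carton':[.445,-.008,.035],'carton2':[.47,.07,.035],'lift':[.47,.0,.25],'front':list(cab+cx*-.2+[0,0,.06]),'in':list(cab+[0,0,.045])}
for rr in (0,90):
  Mr=M@R.from_euler('z',rr,degrees=True).as_matrix();q=np.array(D[9][0])
  for n,x in pts.items():
    if x is None: continue
    r=ik(p,s4,1,np.array(x),Mr,q)
    T,_,E,W=fk(r.x,p,s4,1,True)
    print(rr,n,np.round(x,3),r.x.round(0),'err',round(r.cost,6),'E',E.round(2),'W',W.round(2)); q=r.x
E
```

```text
0 over [0.3 0.  0.7] [144. -51.  65. -61. 135. 109.] err 0.0 E [ 0.38 -0.33  0.6 ] W [ 0.22 -0.21  0.98]
0 over2 [ 0.45 -0.05  0.5 ] [157. -60.  76. -77. 150. 108.] err 0.654847 E [ 0.5  -0.26  0.52] W [ 0.3  -0.17  0.89]
0 prehandle [0.523 0.062 0.126] [159. -60. 133. -46. 127. 154.] err 4.335136 E [ 0.51 -0.24  0.52] W [ 0.11 -0.09  0.53]
0 handle [0.541 0.11  0.064] [163. -60. 133. -45. 127. 154.] err 5.967187 E [ 0.52 -0.21  0.52] W [ 0.11 -0.08  0.53]
0 raised [0.541 0.11  0.241] [166. -60. 133. -55. 132. 154.] err 3.446363 E [ 0.53 -0.18  0.52] W [ 0.12 -0.07  0.53]
0 carton [ 0.445 -0.008  0.035] [151. -60. 133. -36. 121. 154.] err 4.515122 E [ 0.47 -0.31  0.52] W [ 0.09 -0.1   0.53]
0 carton2 [0.47  0.07  0.035] [157. -60. 133. -40. 121. 154.] err 4.990666 E [ 0.5  -0.26  0.52] W [ 0.1  -0.09  0.53]
0 lift [0.47 0.   0.25] [154. -60. 133. -49. 126. 154.] err 2.321205 E [ 0.48 -0.29  0.52] W [ 0.1  -0.1   0.53]
0 front [0.503 0.025 0.06 ] [156. -60. 133. -41. 125. 154.] err 5.077444 E [ 0.49 -0.27  0.52] W [ 0.1  -0.09  0.53]
0 in [0.585 0.207 0.045] [171. -60. 133. -49. 131. 
[... 484 characters left out ...]
75] W [ 0.46 -0.1   0.34]
90 raised [0.541 0.11  0.241] [-18.  15. 105.  44.  66.  73.] err 0.0 E [ 0.17 -0.01  0.82] W [ 0.46 -0.1   0.52]
90 carton [ 0.445 -0.008  0.035] [-37.  33. 123.  52.  51.  31.] err 0.0 E [ 0.31 -0.18  0.73] W [ 0.36 -0.22  0.31]
90 carton2 [0.47  0.07  0.035] [-26.  33. 124.  61.  47.  33.] err 0.0 E [ 0.33 -0.12  0.74] W [ 0.39 -0.14  0.31]
90 lift [0.47 0.   0.25] [-34.  12. 108.  40.  75.  62.] err 0.0 E [ 0.13 -0.04  0.83] W [ 0.39 -0.21  0.53]
90 front [0.503 0.025 0.06 ] [-29.  31. 117.  52.  53.  41.] err 0.0 E [ 0.31 -0.13  0.75] W [ 0.42 -0.19  0.34]
90 in [0.585 0.207 0.045] [ -5.  34. 112.  65.  43.  52.] err 0.0 E [0.37 0.01 0.73] W [ 0.5  -0.01  0.32]
```

Run:
```python
from kin import *
f,s4=fit();p=f.x;np.save('p.npy',p)
M=np.array([[0.284,.932,.228],[.715,-.364,.597],[.639,-.006,-.77]]);U,_,V=np.linalg.svd(M);M=U@V
q=np.array(D[9][0])
way=np.array([[-.0597,-.0295,.9368],[.16,.41,.80],[.16,.41,.72],[.33,.20,.66],[.44,.04,.50],[.523,.062,.16]])
for i in range(len(way)-1):
  n=8
  for k in range(1,n+1):
    x=way[i]+(way[i+1]-way[i])*k/n
    r=ik(p,s4,1,x,M,q);dq=np.abs(r.x-q).max();q=r.x
    if k%2==0 or r.cost>1e-4: print(i,k,x.round(3),q.round(0),'%.4f'%r.cost,'dq',round(dq),(x-.358*M[:,2]).round(2))
d=np.diff(way,axis=0);print((d@M*1000).round(0))
```

```text
0 2 [-0.005  0.08   0.903] [ 72. -27.  31.  -3. 136.  91.] 0.0000 dq 9 [-0.09 -0.13  1.18]
0 4 [0.05  0.19  0.868] [126. -22.  43. -42. 127. 112.] 0.0003 dq 47 [-0.03 -0.02  1.14]
0 5 [0.078 0.245 0.851] [  9. -24.  46.  42. 127.  66.] 0.0026 dq 116 [-0.    0.03  1.13]
0 6 [0.105 0.3   0.834] [ 47. -20.  49.  15. 112.  79.] 0.0000 dq 37 [0.02 0.09 1.11]
0 8 [0.16 0.41 0.8 ] [ 57. -13.  52.   8. 101.  83.] 0.0000 dq 5 [0.08 0.2  1.08]
1 2 [0.16 0.41 0.78] [ 57. -14.  56.   8.  99.  82.] 0.0000 dq 2 [0.08 0.2  1.06]
1 4 [0.16 0.41 0.76] [ 57. -15.  60.   8.  96.  82.] 0.0000 dq 2 [0.08 0.2  1.04]
1 6 [0.16 0.41 0.74] [ 57. -16.  63.   8.  93.  81.] 0.0000 dq 2 [0.08 0.2  1.02]
1 8 [0.16 0.41 0.72] [ 57. -16.  67.   8.  91.  81.] 0.0000 dq 2 [0.08 0.2  1.  ]
2 2 [0.202 0.358 0.705] [ 37. -19.  70.  20.  93.  66.] 0.0000 dq 10 [0.12 0.14 0.98]
2 4 [0.245 0.305 0.69 ] [ 16. -19.  73.  31.  99.  50.] 0.0000 dq 10 [0.16 0.09 0.97]
2 6 [0.288 0.252 0.675] [ -1. -18.  74.  38. 104.  37.] 0.0000 dq 8 [0.21 0.04 0.95]
2 8 [0.33 0.2  0.66] [-13. -15.  74.  42. 108.  27.] 0.0000 dq 5 [ 0.25 -0.01  0.94]
3 2 [0.358 0.16  0.62 ] [-20. -13.  79.  42. 108.  18.] 0.0000 dq 4 [ 0.28 -0.05  0.9 ]
3 4 [0.385 0.12  0.58 ] [-25. -10.  82.  42. 106.  10.] 0.0000 dq 4 [ 0.3  -0.09  0.86]
3 6 [0.412 0.08  0.54 ] [-29.  -7.  85.  41. 104.   2.] 0.0000 dq 3 [ 0.33 -0.13  0.82]
3 8 [0.44 0.04 0.5 ] [-32.  -3.  86.  40. 102.  -4.] 0.0000 dq 3 [ 0.36 -0.17  0.78]
4 2 [0.461 0.046 0.415] [-30.   1.  95.  39.  91. -10.] 0.0000 dq 5 [ 0.38 -0.17  0.69]
4 4 [0.482 0.051 0.33 ] [-28.   6. 102.  40.  81. -16.] 0.0000 dq 5 [ 0.4  -0.16  0.61]
4 6 [0.502 0.056 0.245] [-26.  13. 107.  43.  70. -23.] 0.0000 dq 5 [ 0.42 -0.16  0.52]
4 8 [0.523 0.062 0.16 ] [-24.  21. 111.  47.  61. -32.] 0.0000 dq 5 [ 0.44 -0.15  0.44]
[[ 289.   46.  418.]
 [ -51.    1.   62.]
 [-140.  235.  -40.]
 [-185.  162.   53.]
 [-178.   71.  294.]]
```

```bash
python3 -m crank '[[5,-2,8,0,1],[14,-3,20,0,1],[20,0,29,0,1],[20,0,29,0,1],[20,0,29,0,1],[20,0,29,0,1],[20,0,29,0,1],[20,0,29,0,1],[20,0,29,0,1],[20,0,29,0,1],[20,0,29,0,1],[20,0,29,0,1]]';  python3 -m crank '[[20,0,29,0,1],[20,0,29,0,1],[20,0,29,0,1],[14,0,20,0,1],[7,0,10,0,1],[0,0,0,0,1]]';  python3 -c "
from h import *
st()"
```

```text
t: 11.0
eef_pos: [0.0265, 0.2336, 0.8482]
ee_rot: [[0.301, 0.93, 0.21], [0.731, -0.366, 0.576], [0.612, -0.02, -0.79]]
ft_force: [-0.4, -1.1, -0.2]
finger_gap: 0.0857
finger_force: 0.0
t: 11.6
eef_pos: [0.0335, 0.2784, 0.8296]
ee_rot: [[0.334, 0.921, 0.199], [0.725, -0.386, 0.571], [0.603, -0.046, -0.796]]
ft_force: [0.4, -1.8, 0.2]
finger_gap: 0.0856
finger_force: 0.0
11.6 [-32.8 -29.   48.4  77.4 142.9  61.9] [0.0335 0.2784 0.8296] [ 0.4 -1.8  0.2] 0.0856 0.0
[[ 0.334  0.921  0.199]
 [ 0.725 -0.386  0.571]
 [ 0.603 -0.046 -0.796]]
```

```bash
cat > path.py <<'E'
from kin import *
from plant import bot
import sys,json
def sim(way,rolls=None,n=6,verbose=1):
    p=np.load('p.npy');s=bot.get_state();U,_,V=np.linalg.svd(s["ee_rot"]);M=U@V
    q=np.array(s["joint_positions"]);x0=np.array(s["eef_pos"])
    for w in way:
        w=np.array(w);mx=0;bad=0
        for k in range(1,n+1):
            r=ik(p,1,1,x0+(w-x0)*k/n,M,q);mx=max(mx,np.abs(r.x-q).max());q=r.x;bad=max(bad,r.cost)
        print(w.round(3),q.round(0),'cost %.5f'%bad,'dqmax',round(mx),'tool mm',((w-x0)@M*1000).round(0));x0=w
E
python3 - <<'E'
from path import *
sim([[.2,.17,.72],[.37,.06,.60],[.44,.04,.45],[.50,.04,.18]])
E
```

```text
[0.2  0.17 0.72] [-33. -22.  68.  52. 132.  27.] cost 0.00000 dqmax 10 tool mm [-89. 200.  59.]
[0.37 0.06 0.6 ] [-33.  -9.  77.  41. 115.   7.] cost 0.00000 dqmax 4 tool mm [-95. 205.  67.]
[0.44 0.04 0.45] [-30.  -1.  91.  37.  97.  -4.] cost 0.00000 dqmax 3 tool mm [-82.  79. 122.]
[0.5  0.04 0.18] [-26.  18. 110.  42.  64. -26.] cost 0.00000 dqmax 6 tool mm [-143.   68.  227.]
```

```bash
python3 -m crank '[[-6,13,4,0,1],[-13,30,9,0,1],[-15,34,10,0,1],[-18,40,13,0,1],[-18,40,13,0,1],[-18,40,13,0,1],[-18,40,13,0,1],[-18,40,13,0,1],[-20,38,14,0,1],[-20,36,17,0,1],[-20,30,22,0,1],[-20,25,28,0,1]]';  python3 -m crank '[[-20,19,30,0,1],[-20,18,30,0,1],[-22,15,30,0,1],[-22,10,33,0,1],[-22,10,35,0,1],[-22,10,35,0,1],[-22,10,35,0,1],[-18,8,28,0,1],[-10,5,16,0,1],[-5,2,8,0,1],[0,0,0,0,1]]';  python3 - <<'E'
from h import *
st()
c=bot.camera("wrist")
cv2.imwrite("pics/e.png",c["frame"][:,:,::-1])
E
```

```text
t: 12.8
eef_pos: [0.3737, 0.0759, 0.5505]
ee_rot: [[0.321, 0.929, 0.186], [0.733, -0.368, 0.572], [0.599, -0.047, -0.799]]
ft_force: [0.1, -0.7, 0.5]
finger_gap: 0.0852
finger_force: 0.0
t: 13.9
eef_pos: [0.4644, 0.0648, 0.2132]
ee_rot: [[0.321, 0.929, 0.184], [0.732, -0.367, 0.574], [0.601, -0.05, -0.798]]
ft_force: [-0.8, -0.6, 0.6]
finger_gap: 0.0857
finger_force: 0.0
13.9 [-25.1  12.4 112.   40.4  67.2 -22.7] [0.4644 0.0648 0.2132] [-0.8 -0.6  0.6] 0.0857 0.0
[[ 0.321  0.929  0.184]
 [ 0.732 -0.367  0.574]
 [ 0.601 -0.05  -0.798]]
```

View pics/e.png

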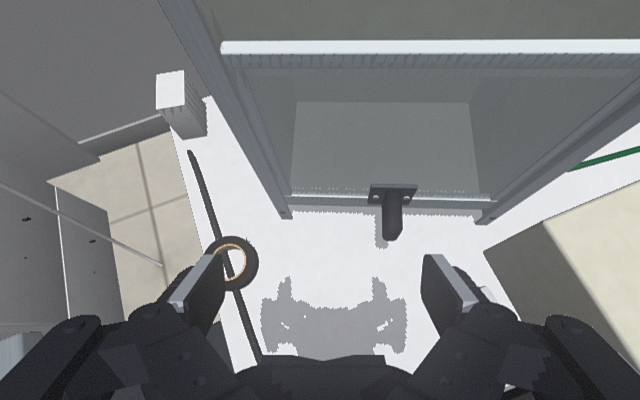

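Run:
```python
from h import *
w=bot.camera("wrist");c=bot.camera("scene")
for X in [(.536,.0983,.0502),(.5342,.0926,.0861),(.540,.107,.068)]: print(px(w,X))
S=lambda u,v:(230+u/2.35,80+v/2.35)
print(tri(c,S(262,287),w,(393,243)),tri(c,S(262,263),w,(393,222)))
for z in (0,.009): 
  a=atz(w,285,217,z);b=atz(w,482,222,z);print(z,a,b,np.linalg.norm(b-a),np.degrees(np.arctan2(*(b-a)[[1,0]])))
for z in (.068,.05,.086): print(z,atz(w,393,238,z))
cv2.imwrite("pics/f.png",cv2.resize(w["frame"][170:260,270:500,::-1],None,fx=3.4,fy=3.4,interpolation=2))
```

```text
(np.float64(387.67720934827435), np.float64(234.42513352081153))
(np.float64(394.42174820494563), np.float64(230.63013446965817))
(np.float64(390.152535768014), np.float64(219.12182430814167))
(array([0.535 , 0.0876, 0.0622]), 0.0017) (array([0.5358, 0.1   , 0.0795]), 0.0049)
0 [0.4499 0.1695 0.    ] [0.6481 0.0812 0.    ] 0.21697956124944118 -24.0134304590845
0.009 [0.4503 0.1663 0.009 ] [0.6435 0.0802 0.009 ] 0.21151702059172448 -24.0202467972649
0.068 [0.5348 0.0904 0.068 ]
0.05 [0.5391 0.0934 0.05  ]
0.086 [0.5304 0.0874 0.086 ]
```

View pics/f.png

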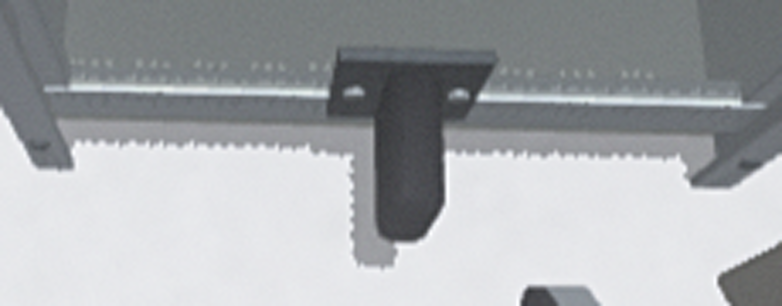

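Run:
```python
from path import *
s=bot.get_state();z=s["ee_rot"][:,2];h=np.array([.538,.1025,.066])+.005*z
sim([h-.07*z,h,h+[0,0,.18]])
```

```text
[0.526 0.065 0.118] [-22.  25. 112.  46.  56. -30.] cost 0.00000 dqmax 2 tool mm [-38.  59.  91.]
[0.539 0.105 0.062] [-17.  30. 114.  53.  49. -36.] cost 0.00000 dqmax 1 tool mm [ 0. -0. 70.]
[0.539 0.105 0.242] [-17.  15. 103.  41.  67. -12.] cost 0.00000 dqmax 5 tool mm [ 108.   -8. -143.]
```

```bash
python3 -m crank '[[-5,7,11,0,1],[-11,17,26,0,1],[-11,18,27,0,1],[-8,12,18,0,1],[-3,5,9,0,1],[0,0,12,0,1],[0,0,22,0,1],[0,0,20,0,1],[0,0,11,0,1],[0,0,5,0,1],[0,0,0,0,1]]';  python3 - <<'E'
from h import *
st()
c=bot.camera("wrist")
cv2.imwrite("pics/g.png",c["frame"][:,:,::-1])
E
```

```text
t: 15.15
eef_pos: [0.5383, 0.1054, 0.0612]
ee_rot: [[0.323, 0.927, 0.19], [0.73, -0.372, 0.574], [0.603, -0.047, -0.797]]
ft_force: [0.0, 0.3, 0.4]
finger_gap: 0.0856
finger_force: 0.0
15.15 [-17.   30.5 114.3  53.5  48.7 -35.6] [0.5383 0.1054 0.0612] [0.  0.3 0.4] 0.0856 0.0
[[ 0.323  0.927  0.19 ]
 [ 0.73  -0.372  0.574]
 [ 0.603 -0.047 -0.797]]
```

View pics/g.png

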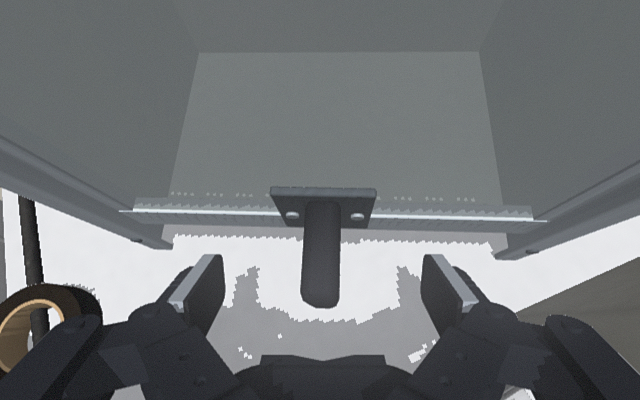

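```bash
python3 -m crank '[[0,0,0,0,-1],[0,0,0,0,-1],[0,0,0,0,-1],[0,0,0,0,-1],[0,0,0,0,-1],[0,0,0,0,-1],[0,0,0,0,-1]]' 60; python3 -m crank '[[0,0,0,0,-1],[0,0,0,0,-1],[1,0,-2,0,-1],[3,0,-4,0,-1],[6,0,-8,0,-1]]'
```

```text
t: 15.9
eef_pos: [0.5379, 0.105, 0.0611]
ee_rot: [[0.324, 0.927, 0.19], [0.73, -0.373, 0.573], [0.602, -0.047, -0.797]]
ft_force: [-5.5, 0.1, 2.2]
finger_gap: 0.0142
finger_force: 58.6
t: 16.4
eef_pos: [0.5379, 0.1049, 0.0769]
ee_rot: [[0.326, 0.927, 0.188], [0.73, -0.372, 0.574], [0.601, -0.05, -0.797]]
ft_force: [-1.7, 7.3, -9.6]
finger_gap: 0.0141
finger_force: 61.5
```

```bash
python3 -m crank '[[9,-0.7,-12,0,-1],[10.8,-0.9,-14.3,0,-1],[10.8,-0.9,-14.3,0,-1],[10.8,-0.9,-14.3,0,-1],[10.8,-0.9,-14.3,0,-1],[10.8,-0.9,-14.3,0,-1],[10.8,-0.9,-14.3,0,-1],[9,-0.7,-12,0,-1],[4.2,-0.35,-5.6,0,-1],[2.4,-0.2,-3.2,0,-1],[0,0,0,0,-1]]'; python3 -m crank '[[2,-0.1,-2.4,0,-1],[2,-0.1,-2.4,0,-1],[2,-0.1,-2.4,0,-1],[0,0,0,0,-1]]'
```

```text
t: 17.5
eef_pos: [0.5379, 0.1049, 0.2269]
ee_rot: [[0.324, 0.927, 0.19], [0.729, -0.372, 0.574], [0.603, -0.047, -0.797]]
ft_force: [-3.9, 3.7, -2.3]
finger_gap: 0.0139
finger_force: 60.6
t: 17.9
eef_pos: [0.5378, 0.1049, 0.2352]
ee_rot: [[0.325, 0.927, 0.189], [0.73, -0.372, 0.573], [0.602, -0.048, -0.797]]
ft_force: [-2.6, 4.2, -7.1]
finger_gap: 0.0136
finger_force: 60.8
```

```bash
python3 -m crank '[[1.2,-0.1,-1.6,0,-1],[1.2,-0.1,-1.6,0,-1],[0,0,0,0,-1]]'; python3 -m crank '[[1.2,-0.1,-1.6,0,-1],[1.2,-0.1,-1.6,0,-1],[0,0,0,0,-1]]'
```

```text
t: 18.2
eef_pos: [0.5378, 0.1049, 0.2368]
ee_rot: [[0.327, 0.926, 0.187], [0.73, -0.373, 0.572], [0.6, -0.05, -0.798]]
ft_force: [5.0, 11.0, -23.3]
finger_gap: 0.0142
finger_force: 61.3
t: 18.5
eef_pos: [0.5376, 0.1048, 0.237]
ee_rot: [[0.33, 0.926, 0.185], [0.731, -0.374, 0.571], [0.597, -0.053, -0.8]]
ft_force: [16.3, 19.7, -45.3]
finger_gap: 0.0139
finger_force: 61.7
```

```bash
python3 -m crank '[[-0.5,0,1,0,-0.5],[0,0,0,0,0.2],[0,0,0,0,1],[0,0,0,0,1],[0,0,0,0,1],[0,0,0,0,1]]'
python3 - <<'E'
from path import *
s=bot.get_state();x=s["eef_pos"];z=s["ee_rot"][:,2]
sim([x-.09*z,[.44,.0,.45],[.25,-.12,.60],[.06,-.17,.72],[-.04,-.17,.78]],n=8)
E
```

```text
t: 19.1
eef_pos: [0.5391, 0.1045, 0.2439]
ee_rot: [[0.323, 0.927, 0.192], [0.73, -0.373, 0.573], [0.603, -0.045, -0.797]]
ft_force: [0.2, 0.8, 0.4]
finger_gap: 0.0853
finger_force: 0.0
[0.522 0.053 0.316] [-24.  10.  97.  38.  79. -10.] cost 0.00000 dqmax 1 tool mm [  0.  -0. -90.]
[0.44 0.   0.45] [-35.   0.  89.  36. 100.  -8.] cost 0.00000 dqmax 3 tool mm [  16.  -62. -153.]
[ 0.25 -0.12  0.6 ] [-67.  -5.  74.  34. 135. -25.] cost 0.00000 dqmax 4 tool mm [ -59. -138. -225.]
[ 0.06 -0.17  0.72] [-97.  -4.  59.  20. 156. -57.] cost 0.07635 dqmax 7 tool mm [ -26. -163. -161.]
[-0.04 -0.17  0.78] [-113.   -4.   54.  -11.  156.  -99.] cost 0.45469 dqmax 6 tool mm [  4. -95. -67.]
```

```bash
python3 -m crank '[[0,0,-8,0,1],[0,0,-22,0,1],[0,0,-30,0,1],[0,0,-30,0,1],[3,-12,-38,0,1],[4,-16,-38,0,1],[4,-17,-38,0,1],[4,-17,-39,0,1],[-4,-20,-36,0,1],[-9,-22,-36,0,1],[-9,-23,-36,0,1],[-9,-23,-36,0,1]]'; python3 -m crank '[[-9,-23,-36,0,1],[-9,-23,-36,0,1],[-9,-23,-36,0,1],[-5,-32,-32,0,1],[-5,-32,-32,0,1],[-5,-32,-32,0,1],[-5,-32,-32,0,1],[-5,-32,-32,0,1],[0,-25,-20,0,1],[0,-15,-15,0,1]]';python3 -c "
from h import *
st()"
```

```text
t: 20.3
eef_pos: [0.319, -0.0731, 0.5505]
ee_rot: [[0.323, 0.927, 0.191], [0.73, -0.373, 0.572], [0.602, -0.046, -0.797]]
ft_force: [0.1, -0.9, 0.2]
finger_gap: 0.0855
finger_force: 0.0
t: 21.3
eef_pos: [0.025, -0.1905, 0.6764]
ee_rot: [[0.336, 0.921, 0.199], [0.756, -0.39, 0.526], [0.562, -0.026, -0.827]]
ft_force: [0.1, -0.1, -0.3]
finger_gap: 0.0853
finger_force: 0.0
21.3 [-103.3   -2.7   59.9   10.5  156.4  -71.5] [ 0.025  -0.1905  0.6764] [ 0.1 -0.1 -0.3] 0.0853 0.0
[[ 0.336  0.921  0.199]
 [ 0.756 -0.39   0.526]
 [ 0.562 -0.026 -0.827]]
```

```bash
python3 -m crank '[[14,0,-21,0,1],[22,-1,-33,0,1],[22,-1,-33,0,1],[22,-1,-33,0,1],[22,-1,-33,0,1],[22,-1,-33,0,1],[22,-1,-33,0,1],[22,-1,-33,0,1]]';python3 -c "
from h import *
st()"
```

```text
t: 22.1
eef_pos: [0.1037, -0.1961, 0.737]
ee_rot: [[0.36, 0.906, 0.223], [0.818, -0.422, 0.39], [0.448, 0.042, -0.893]]
ft_force: [0.4, 0.2, 0.5]
finger_gap: 0.0854
finger_force: 0.0
22.1 [-93.1  -3.3  48.2  30.3 156.5 -43. ] [ 0.1037 -0.1961  0.737 ] [0.4 0.2 0.5] 0.0854 0.0
[[ 0.36   0.906  0.223]
 [ 0.818 -0.422  0.39 ]
 [ 0.448  0.042 -0.893]]
```

```bash
python3 -m crank '[[0,-10,-36,0,1],[0,-10,-36,0,1],[0,-10,-36,0,1],[0,-10,-36,0,1],[2,-10,-36,0,1],[2,-10,-36,0,1],[4,-10,-36,0,1],[4,-10,-36,0,1]]';python3 -c "
from h import *
st()"
```

```text
t: 22.9
eef_pos: [0.0546, -0.2637, 0.7681]
ee_rot: [[0.393, 0.876, 0.279], [0.858, -0.459, 0.232], [0.331, 0.148, -0.932]]
ft_force: [0.4, -0.1, 0.4]
finger_gap: 0.0853
finger_force: 0.0
22.9 [-104.3    0.5   37.3   32.1  156.4  -50.1] [ 0.0546 -0.2637  0.7681] [ 0.4 -0.1  0.4] 0.0853 0.0
[[ 0.393  0.876  0.279]
 [ 0.858 -0.459  0.232]
 [ 0.331  0.148 -0.932]]
```

```bash
python3 -m crank '[[-12,-34,-20,0,1],[-12,-34,-20,0,1],[-12,-34,-20,0,1],[-12,-34,-20,0,1],[-12,-34,-20,0,1],[-12,-34,-20,0,1],[-5,-30,-25,0,1],[0,-25,-30,0,1]]';python3 -c "
from h import *
st()"
```

```text
t: 23.7
eef_pos: [-0.2289, -0.2491, 0.7383]
ee_rot: [[0.418, 0.874, 0.246], [0.874, -0.461, 0.153], [0.248, 0.151, -0.957]]
ft_force: [-0.2, -0.7, -0.6]
finger_gap: 0.0851
finger_force: 0.0
23.7 [-141.7    7.5   32.8    4.6  156.4 -111.1] [-0.2289 -0.2491  0.7383] [-0.2 -0.7 -0.6] 0.0851 0.0
[[ 0.418  0.874  0.246]
 [ 0.874 -0.461  0.153]
 [ 0.248  0.151 -0.957]]
```

```bash
python3 -m crank '[[8,5,-32,0,1],[10,6,-40,0,1],[10,6,-40,0,1],[10,6,-40,0,1],[10,6,-40,0,1],[10,6,-40,0,1]]';python3 -c "
from h import *
st()"
```

```text
t: 24.3
eef_pos: [-0.1977, -0.2343, 0.7822]
ee_rot: [[0.443, 0.885, 0.142], [0.89, -0.454, 0.049], [0.108, 0.105, -0.989]]
ft_force: [-0.4, 0.1, -0.4]
finger_gap: 0.0855
finger_force: 0.0
24.3 [-141.5    3.6   28.     7.2  156.4 -108.2] [-0.1977 -0.2343  0.7822] [-0.4  0.1 -0.4] 0.0855 0.0
[[ 0.443  0.885  0.142]
 [ 0.89  -0.454  0.049]
 [ 0.108  0.105 -0.989]]
```

```bash
python3 -m crank '[[3,6,-40,0,1],[3,6,-40,0,1],[3,6,-40,0,1],[3,6,-30,0,1],[0,0,0,0,1]]';python3 - <<'E'
from path import *
from h import st
st()
sim([[0,-.42,.65],[.25,-.32,.6],[.40,-.1,.5],[.445,-.03,.25]],n=8)
E
```

```text
t: 24.8
eef_pos: [-0.1803, -0.2396, 0.8087]
ee_rot: [[0.454, 0.888, 0.08], [0.891, -0.454, -0.021], [0.018, 0.081, -0.997]]
ft_force: [0.6, 0.5, -0.3]
finger_gap: 0.0853
finger_force: 0.0
24.8 [-139.7    2.6   23.4    9.8  156.5 -103.9] [-0.1803 -0.2396  0.8087] [ 0.6  0.5 -0.3] 0.0853 0.0
[[ 0.454  0.888  0.08 ]
 [ 0.891 -0.454 -0.021]
 [ 0.018  0.081 -0.997]]
[ 0.   -0.42  0.65] [-100.    1.   51.    6.  127.  -69.] cost 0.00000 dqmax 6 tool mm [-82. 229. 176.]
[ 0.25 -0.32  0.6 ] [-61.  -3.  62.   4. 117. -32.] cost 0.00000 dqmax 5 tool mm [202. 172.  68.]
[ 0.4 -0.1  0.5] [-20.  -4.  77.   0. 103.   7.] cost 0.00000 dqmax 5 tool mm [262.  25. 107.]
[ 0.445 -0.03   0.25 ] [ -9.   5. 103.  -1.  68.  18.] cost 0.00000 dqmax 5 tool mm [ 78. -12. 251.]
```

```bash
python3 -m crank '[[-5,12,10,0,1],[-11,30,23,0,1],[-13,37,28,0,1],[-13,37,28,0,1],[-13,37,28,0,1],[-13,37,28,0,1],[-8,38,24,0,1],[15,36,16,0,1],[32,28,12,0,1],[34,28,12,0,1],[34,28,12,0,1],[34,28,12,0,1]]'; python3 -m crank '[[34,28,12,0,1],[38,16,15,0,1],[42,4,17,0,1],[42,4,17,0,1],[42,4,17,0,1],[42,4,17,0,1],[38,3,24,0,1],[24,0,35,0,1],[16,-2,40,0,1],[13,-2,40,0,1],[12,-2,40,0,1],[10,-1,35,0,1]]';python3 -m crank '[[5,0,30,-0.1,1],[0,0,20,-0.14,1],[0,0,10,-0.14,1],[0,0,0,-0.14,1],[0,0,0,-0.12,1],[0,0,0,-0.08,1],[0,0,0,0,1]]';python3 - <<'E'
from h import *
st()
c=bot.camera("wrist")
cv2.imwrite("pics/k.png",c["frame"][:,:,::-1])
E
```

```text
t: 26.0
eef_pos: [0.206, -0.3496, 0.6065]
ee_rot: [[0.455, 0.887, 0.082], [0.89, -0.455, -0.017], [0.022, 0.081, -0.996]]
ft_force: [0.7, -0.3, -0.7]
finger_gap: 0.0853
finger_force: 0.0
t: 27.2
eef_pos: [0.4393, -0.066, 0.3091]
ee_rot: [[0.454, 0.888, 0.08], [0.891, -0.454, -0.018], [0.021, 0.079, -0.997]]
ft_force: [0.6, -0.4, -0.2]
finger_gap: 0.0853
finger_force: 0.0
t: 27.9
eef_pos: [0.4469, -0.0637, 0.2514]
ee_rot: [[-0.244, 0.967, 0.081], [0.969, 0.246, -0.018], [-0.037, 0.074, -0.997]]
ft_force: [0.1, 0.0, -0.4]
finger_gap: 0.085
finger_force: 0.0
27.9 [-1.350e+01  4.900e+00  1.025e+02  1.000e-01  6.780e+01 -2.770e+01] [ 0.4469 -0.0637  0.2514] [ 0.1  0.  -0.4] 0.085 0.0
[[-0.244  0.967  0.081]
 [ 0.969  0.246 -0.018]
 [-0.037  0.074 -0.997]]
```

View pics/k.png

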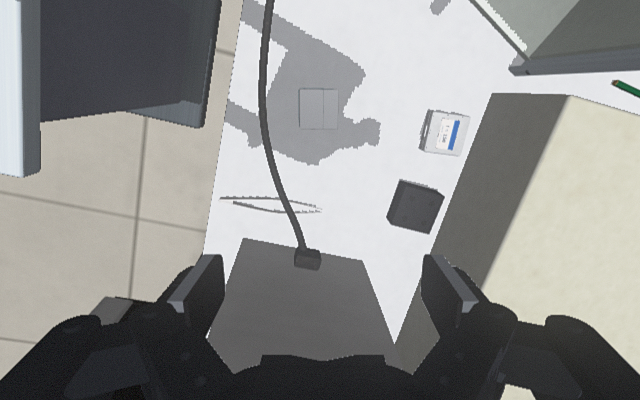

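Run:
```python
from path import *
from h import *
w=bot.camera("wrist")
P=[atz(w,*p,.058) for p in [(299,89),(337,88.5),(338,129),(300,129.5)]]
print(P);m=np.mean(P,0);print("center",m)
s=bot.get_state();z=s["ee_rot"][:,2]
t=np.array([m[0],m[1],.036]);sim([t-[0,0,.1],t,t+[0,0,.05],[.47,.065,.07]])
```

```text
[array([0.4219, 0.0059, 0.058 ]), array([0.4552, 0.0147, 0.058 ]), array([ 0.4655, -0.0201,  0.058 ]), array([ 0.4308, -0.029 ,  0.058 ])]
center [ 0.44335  -0.007125  0.058   ]
[ 0.443 -0.007 -0.064] [ -6.  35. 125.  -2.  15. -18.] cost 0.00000 dqmax 9 tool mm [ 68. -13. 313.]
[ 0.443 -0.007  0.036] [ -6.  22. 120.  -1.  32. -19.] cost 0.00000 dqmax 3 tool mm [  -4.    7. -100.]
[ 0.443 -0.007  0.086] [ -6.  17. 117.  -1.  41. -19.] cost 0.00000 dqmax 1 tool mm [ -2.   4. -50.]
[0.47  0.065 0.07 ] [  4.  21. 114.  -2.  40.  -9.] cost 0.00000 dqmax 2 tool mm [64. 42. 17.]
```

```bash
python3 -m crank '[[10,-1,15,0,1],[18,-2,30,0,1],[18,-2,35,0,1],[12,-1,35,0,1],[6,0,35,0,1],[0,0,30,0,1],[0,0,20,0,1],[0,0,10,0,1],[0,0,3,0,1],[0,0,0,0,1]]'; python3 -m crank '[[0,0,0,0,-1],[0,0,0,0,-1],[0,0,0,0,-1],[0,0,0,0,-1],[0,0,0,0,-1],[0,0,0,0,-1]]' 20;python3 -m crank '[[0,0,0,0,-1],[0,0,-4,0,-1],[0,0,-4,0,-1],[0,0,0,0,-1]]'
```

```text
t: 29.0
eef_pos: [0.444, -0.0073, 0.0373]
ee_rot: [[-0.243, 0.967, 0.083], [0.969, 0.245, -0.019], [-0.038, 0.076, -0.996]]
ft_force: [-2.0, 1.2, 0.1]
finger_gap: 0.0851
finger_force: 0.0
t: 29.6
eef_pos: [0.4439, -0.0073, 0.0382]
ee_rot: [[-0.243, 0.966, 0.084], [0.969, 0.246, -0.019], [-0.039, 0.077, -0.996]]
ft_force: [-1.1, -0.3, 8.2]
finger_gap: 0.0372
finger_force: 18.9
t: 30.0
eef_pos: [0.4434, -0.007, 0.0459]
ee_rot: [[-0.243, 0.966, 0.084], [0.969, 0.245, -0.019], [-0.039, 0.077, -0.996]]
ft_force: [-0.5, -0.7, -0.4]
finger_gap: 0.0361
finger_force: 20.7
```

```bash
python3 -m crank '[[0,0,-5,0.05,-1],[0,0,-5,0.11,-1],[0,0,0,0.13,-1],[0,0,0,0.13,-1],[0,0,0,0.13,-1],[0,0,0,0.084,-1],[6,1,0,0,-1],[14,1.5,0,0,-1],[20,2,0,0,-1],[20,2,0,0,-1],[14,1,0,0,-1],[7,0,0,0,-1]]' ;python3 -m crank '[[0,0,3,0,-1],[0,0,3,0,-1],[0,0,0,0,-1]]'
```

```text
t: 31.2
eef_pos: [0.4806, 0.0666, 0.057]
ee_rot: [[0.374, 0.924, 0.084], [0.927, -0.374, -0.018], [0.014, 0.085, -0.996]]
ft_force: [0.7, 0.8, -0.8]
finger_gap: 0.036
finger_force: 20.6
t: 31.5
eef_pos: [0.479, 0.0647, 0.0503]
ee_rot: [[0.377, 0.923, 0.081], [0.926, -0.376, -0.019], [0.013, 0.082, -0.997]]
ft_force: [-0.8, -0.7, -0.9]
finger_gap: 0.0359
finger_force: 20.6
```

```bash
python3 -m crank '[[0,0,3,0,-1],[0,0,3,0,-1],[0,0,3,0,-1],[0,0,2,0,-1],[0,0,1,0,-1],[0,0,0,0,-1]]' ;python3 -m crank '[[0,0,0.5,0,-0.2],[0,0,0,0,0.3],[0,0,0,0,1],[0,0,0,0,1],[0,0,0,0,1],[0,0,-5,0,1],[0,0,-20,0,1],[0,0,-30,0,1],[0,0,-35,0,1],[0,0,-35,0,1],[0,0,-35,0,1],[0,0,-35,0,1]]'
python3 - <<'E'
from path import *
from h import *
w=bot.camera("wrist"); cv2.imwrite("pics/l.png",w["frame"][:,:,::-1])
print(px(w,(.479,.0647,.058)))
sim([[.40,.12,.42],[.30,.26,.6],[.1144,.43,.64],[.0655,.2787,.79]],n=8)
E
```

```text
t: 32.1
eef_pos: [0.481, 0.0654, 0.0397]
ee_rot: [[0.377, 0.922, 0.083], [0.926, -0.377, -0.018], [0.015, 0.084, -0.996]]
ft_force: [-3.7, 3.0, 10.6]
finger_gap: 0.0363
finger_force: 18.9
t: 33.3
eef_pos: [0.4644, 0.0686, 0.2345]
ee_rot: [[0.377, 0.923, 0.083], [0.926, -0.376, -0.018], [0.014, 0.084, -0.996]]
ft_force: [1.2, 0.1, 0.5]
finger_gap: 0.0859
finger_force: 0.0
(np.float64(322.9194773706654), np.float64(179.89418703312367))
[0.4  0.12 0.42] [13. -4. 87. -2. 91. 35.] cost 0.00000 dqmax 3 tool mm [  25.  -65. -186.]
[0.3  0.26 0.6 ] [ 39.  -4.  63.  -5. 117.  58.] cost 0.00000 dqmax 4 tool mm [  95. -128. -191.]
[0.114 0.43  0.64 ] [ 74.   4.  50.  -7. 126.  92.] cost 0.00000 dqmax 5 tool mm [  88. -231.  -60.]
[0.066 0.279 0.79 ] [ 75.  -2.  31. -11. 149.  88.] cost 0.00000 dqmax 3 tool mm [-156.   26. -151.]
```

```bash
python3 -m crank '[[0,-3,-42,0,1],[0,-4,-45,0,1],[0,-4,-45,0,1],[0,-4,-45,0,1],[0,-5,-45,0,1],[8,-16,-38,0,1],[18,-30,-26,0,1],[18,-30,-26,0,1],[18,-30,-26,0,1],[18,-30,-26,0,1],[18,-30,-26,0,1],[15,-30,-26,0,1]]';python3 -m crank '[[0,-31,-28,0,1],[-5,-32,-30,0,1],[-6,-32,-31,0,1],[-6,-32,-31,0,1],[-6,-32,-31,0,1],[-6,-32,-31,0,1],[0,-15,-30,0,1],[0,-5,-30,0,1],[0,0,-35,0,1],[0,0,-40,0,1],[0,0,-45,0,1],[0,0,-45,0,1]]';python3 -c "
from h import *
st()"
```

```text
t: 34.55
eef_pos: [0.2724, 0.263, 0.6317]
ee_rot: [[0.376, 0.923, 0.083], [0.926, -0.376, -0.018], [0.014, 0.084, -0.996]]
ft_force: [0.6, 0.6, 1.0]
finger_gap: 0.0853
finger_force: 0.0
t: 35.75
eef_pos: [0.0409, 0.2979, 0.8549]
ee_rot: [[0.365, 0.922, 0.13], [0.921, -0.378, 0.096], [0.138, 0.085, -0.987]]
ft_force: [-0.1, -0.2, 0.3]
finger_gap: 0.0854
finger_force: 0.0
35.75 [ 82.    3.5  12.6 -16.9 156.4  88.1] [0.0409 0.2979 0.8549] [-0.1 -0.2  0.3] 0.0854 0.0
[[ 0.365  0.922  0.13 ]
 [ 0.921 -0.378  0.096]
 [ 0.138  0.085 -0.987]]
```

```bash
python3 -m crank '[[-12,-4,-45,0,1],[-12,-4,-45,0,1],[-12,-4,-45,0,1],[-12,-4,-45,0,1],[-12,-4,-45,0,1],[-8,-4,-45,0,1],[-8,-4,-45,0,1],[-4,-4,-45,0,1]]';python3 -c "
from h import *
st()"
```

```text
t: 36.55
eef_pos: [-0.0432, 0.1817, 0.9073]
ee_rot: [[0.329, 0.923, 0.199], [0.877, -0.377, 0.298], [0.35, 0.077, -0.934]]
ft_force: [-3.1, -2.8, 6.6]
finger_gap: 0.0854
finger_force: 0.0
36.55 [128.7  -2.    8.2 -58.8 156.4  92.4] [-0.0432  0.1817  0.9073] [-3.1 -2.8  6.6] 0.0854 0.0
[[ 0.329  0.923  0.199]
 [ 0.877 -0.377  0.298]
 [ 0.35   0.077 -0.934]]
```

```bash
python3 -m crank '[[5,20,-38,0,1],[5,22,-38,0,1],[5,22,-38,0,1],[5,22,-38,0,1],[5,10,-40,0,1],[5,5,-42,0,1]]';python3 -c "
from h import *
st()"
```

```text
t: 37.15
eef_pos: [0.0328, 0.1008, 0.9212]
ee_rot: [[0.311, 0.929, 0.203], [0.865, -0.365, 0.344], [0.394, 0.069, -0.917]]
ft_force: [0.7, 0.2, 0.3]
finger_gap: 0.0854
finger_force: 0.0
37.15 [141.   -8.2   8.2 -81.5 156.4  80.1] [0.0328 0.1008 0.9212] [0.7 0.2 0.3] 0.0854 0.0
[[ 0.311  0.929  0.203]
 [ 0.865 -0.365  0.344]
 [ 0.394  0.069 -0.917]]
```

```bash
python3 -m crank '[[17,-8,6,0,1],[17,-8,6,0,1],[17,-8,6,0,1],[0,-10,0,0,1],[0,-5,0,0,1]]';python3 -c "
from h import *
st()"
```

```text
t: 37.65
eef_pos: [0.0187, 0.1352, 0.9198]
ee_rot: [[0.344, 0.912, 0.222], [0.853, -0.403, 0.332], [0.392, 0.075, -0.917]]
ft_force: [0.1, -0.7, -1.2]
finger_gap: 0.0855
finger_force: 0.0
37.65 [122.3  -6.7   8.5 -62.5 155.7  83.1] [0.0187 0.1352 0.9198] [ 0.1 -0.7 -1.2] 0.0855 0.0
[[ 0.344  0.912  0.222]
 [ 0.853 -0.403  0.332]
 [ 0.392  0.075 -0.917]]
```

```bash
python3 -m crank '[[-8,24,-25,0,1],[-8,24,-28,0,1],[-8,24,-30,0,1],[-8,20,-30,0,1],[-8,15,-32,0,1]]';python3 -c "
from h import *
st()"
```

```text
t: 38.15
eef_pos: [0.0867, 0.0262, 0.9247]
ee_rot: [[0.31, 0.921, 0.237], [0.842, -0.381, 0.381], [0.441, 0.082, -0.894]]
ft_force: [0.5, 0.6, 0.6]
finger_gap: 0.0859
finger_force: 0.0
38.15 [113.6 -14.6   8.2 -67.6 156.4  66.1] [0.0867 0.0262 0.9247] [0.5 0.6 0.6] 0.0859 0.0
[[ 0.31   0.921  0.237]
 [ 0.842 -0.381  0.381]
 [ 0.441  0.082 -0.894]]
```

```bash
python3 -m crank '[[-5,-8,-42,0,1],[-5,-10,-42,0,1],[-5,-10,-42,0,1],[-5,-10,-42,0,1],[-5,-8,-42,0,1],[-3,-5,-42,0,1],[-3,-5,-42,0,1]]';python3 -c "
from h import *
st()"
```

```text
t: 38.85
eef_pos: [0.0017, -0.0334, 0.9356]
ee_rot: [[0.263, 0.905, 0.335], [0.767, -0.406, 0.496], [0.585, 0.126, -0.801]]
ft_force: [0.4, 1.4, 0.2]
finger_gap: 0.0859
finger_force: 0.0
38.85 [ 70.9 -22.1   8.2 -22.6 156.4  68.9] [ 0.0017 -0.0334  0.9356] [0.4 1.4 0.2] 0.0859 0.0
[[ 0.263  0.905  0.335]
 [ 0.767 -0.406  0.496]
 [ 0.585  0.126 -0.801]]
```

```bash
python3 -m crank '[[10,28,-22,0,1],[10,28,-25,0,1],[5,28,-30,0,1],[0,20,-35,0,1],[0,8,-42,0,1],[0,0,-42,0,1]]';python3 -c "
from h import *
st()"
```

```text
t: 39.45
eef_pos: [0.0405, -0.1204, 0.9222]
ee_rot: [[0.248, 0.902, 0.353], [0.753, -0.409, 0.515], [0.609, 0.138, -0.781]]
ft_force: [-0.2, -0.1, -0.1]
finger_gap: 0.0855
finger_force: 0.0
39.45 [ 82.  -26.4   8.2 -43.9 156.4  57. ] [ 0.0405 -0.1204  0.9222] [-0.2 -0.1 -0.1] 0.0855 0.0
[[ 0.248  0.902  0.353]
 [ 0.753 -0.409  0.515]
 [ 0.609  0.138 -0.781]]
```

Run:
```python
from path import *
s=bot.get_state();z=s["ee_rot"][:,2];o=.358*z
for W in ([[-.13,-.08,1.17],[-.10,.045,1.15],[0,.045,1.12],[.12,.03,1.05],[.28,-.10,.85]],[[-.12,-.05,1.17],[-.08,.065,1.15],[0.02,.034,1.12],[.12,-.03,1.05],[.28,-.13,.85]]):
    sim([np.array(w)+o for w in W]+[[.44,.0,.40]],n=8)
```

```text
[-0.004  0.104  0.89 ] [ 48. -27.  33.   7. 136.  76.] cost 0.00000 dqmax 9 tool mm [ 139. -136.  125.]
[0.026 0.229 0.87 ] [ -2. -27.  40.  47. 134.  63.] cost 0.00000 dqmax 9 tool mm [ 89. -27.  91.]
[0.126 0.229 0.84 ] [-21. -25.  48.  55. 132.  47.] cost 0.00000 dqmax 11 tool mm [ 7. 86. 59.]
[0.246 0.214 0.77 ] [-100.  -34.   63.  106.  156.   24.] cost 0.11343 dqmax 28 tool mm [-24. 105.  89.]
[0.406 0.084 0.57 ] [-130.  -49.   95.   70.  156.  -38.] cost 1.22611 dqmax 10 tool mm [-180.  170.  146.]
[0.44 0.   0.4 ] [-172.  -60.  116.  -18.  156. -154.] cost 1.54565 dqmax 61 tool mm [-159.   42.  101.]
[0.006 0.134 0.89 ] [ 42. -26.  34.  12. 134.  75.] cost 0.00000 dqmax 11 tool mm [ 164. -140.  144.]
[0.046 0.249 0.87 ] [-15. -27.  40.  57. 136.  60.] cost 0.00000 dqmax 9 tool mm [ 84. -14.  89.]
[0.146 0.218 0.84 ] [-30. -24.  48.  60. 135.  43.] cost 0.00029 dqmax 20 tool mm [-17.  99.  43.]
[0.246 0.154 0.77 ] [-34. -21.  60.  51. 127.  25.] cost 0.00000 dqmax 21 tool mm [-66. 107.  57.]
[0.406 0.054 0.57 ] [-33. -11.  83.  40. 103.  -0.] cost 0.00000 dqmax 4 tool mm [-157.  158.  161.]
[0.44 0.   0.4 ] [-37.  -3. 100.  39.  86. -19.] cost 0.00000 dqmax 2 tool mm [-136.   29.  117.]
```

```bash
python3 -m crank '[[12,-10,10,0,1],[25,-21,22,0,1],[27,-23,24,0,1],[27,-23,24,0,1],[27,-23,24,0,1],[25,-22,22,0,1],[19,-16,18,0,1],[14,-3,15,0,1],[14,-2,15,0,1],[14,-2,15,0,1],[14,-2,15,0,1],[14,-2,15,0,1]]';python3 -m crank '[[14,-2,14,0,1],[0,0,0,0,1]]'
python3 - <<'E'
from path import *
from h import st
st();s=bot.get_state();z=s["ee_rot"][:,2];o=.358*z;print((s["eef_pos"]-o).round(3))
sim([np.array(w)+o for w in [[0.02,.034,1.12],[.12,-.03,1.05],[.28,-.13,.85]]]+[[.44,.0,.40],[.46,.02,.20]],n=8)
E
```

```text
t: 40.65
eef_pos: [0.0392, 0.226, 0.8715]
ee_rot: [[0.25, 0.902, 0.352], [0.755, -0.409, 0.512], [0.606, 0.138, -0.783]]
ft_force: [-0.4, -0.1, 0.1]
finger_gap: 0.0854
finger_force: 0.0
t: 40.85
eef_pos: [0.0483, 0.2404, 0.8692]
ee_rot: [[0.262, 0.895, 0.359], [0.751, -0.424, 0.507], [0.606, 0.137, -0.783]]
ft_force: [0.9, -0.9, 0.3]
finger_gap: 0.0855
finger_force: 0.0
40.85 [-11.5 -26.9  40.2  53.2 134.8  60. ] [0.0483 0.2404 0.8692] [ 0.9 -0.9  0.3] 0.0855 0.0
[[ 0.262  0.895  0.359]
 [ 0.751 -0.424  0.507]
 [ 0.606  0.137 -0.783]]
[-0.08   0.059  1.15 ]
[0.149 0.216 0.84 ] [-30. -24.  48.  60. 134.  44.] cost 0.00044 dqmax 20 tool mm [-10.  96.  47.]
[0.249 0.152 0.77 ] [-34. -21.  60.  51. 127.  25.] cost 0.00000 dqmax 21 tool mm [-64. 107.  58.]
[0.409 0.052 0.57 ] [-33. -11.  83.  39. 102.   0.] cost 0.00000 dqmax 4 tool mm [-154.  158.  163.]
[0.44 0.   0.4 ] [-37.  -4. 101.  39.  86. -18.] cost 0.00000 dqmax 2 tool mm [-133.   27.  118.]
[0.46 0.02 0.2 ] [-33.  10. 119.  47.  59. -38.] cost 0.00000 dqmax 3 tool mm [-101.  -18.  174.]
```

```bash
python3 -m crank '[[-1,12,6,0,1],[-2,20,10,0,1],[-2,21,10,0,1],[-2,21,10,0,1],[-3,21,10,0,1],[-13,22,12,0,1],[-13,22,12,0,1],[-14,22,12,0,1],[-16,22,14,0,1],[-19,23,18,0,1],[-22,23,23,0,1],[-22,23,23,0,1]]'; python3 -m crank '[[-22,23,23,0,1],[-22,23,23,0,1],[-22,23,23,0,1],[-23,20,24,0,1],[-25,14,25,0,1],[-27,6,26,0,1],[-26,4,27,0,1],[-26,2,28,0,1],[-26,0,30,0,1],[-25,0,32,0.04,1],[-15,0,24,0.05,1],[-6,0,12,0.03,1]]';python3 - <<'E'
from h import *
st()
w=bot.camera("wrist"); cv2.imwrite("pics/m.png",w["frame"][:,:,::-1])
print(px(w,(.479,.065,.058)),px(w,(.479,.065,0)))
E
```

```text
t: 42.05
eef_pos: [0.2688, 0.1375, 0.7085]
ee_rot: [[0.253, 0.907, 0.338], [0.763, -0.402, 0.507], [0.595, 0.13, -0.793]]
ft_force: [0.2, 0.1, 1.2]
finger_gap: 0.0852
finger_force: 0.0
t: 43.25
eef_pos: [0.4028, 0.0432, 0.3279]
ee_rot: [[0.362, 0.871, 0.331], [0.709, -0.488, 0.509], [0.606, 0.051, -0.794]]
ft_force: [0.1, 0.1, 0.3]
finger_gap: 0.0853
finger_force: 0.0
43.25 [-33.7  -4.8 111.6  38.6  77.1 -15.6] [0.4028 0.0432 0.3279] [0.1 0.1 0.3] 0.0853 0.0
[[ 0.362  0.871  0.331]
 [ 0.709 -0.488  0.509]
 [ 0.606  0.051 -0.794]]
(np.float64(356.391382243091), np.float64(258.9926734787232)) (np.float64(350.46985269528017), np.float64(266.6354564378708))
```

Run:
```python
from h import *
im=cv2.cvtColor(cv2.imread("pics/m.png"),cv2.COLOR_BGR2GRAY)
w=bot.camera("wrist")
c=np.array([.4805,.0656]);a=np.radians(-22);u=np.array([np.cos(a),np.sin(a)]);v=np.array([-u[1],u[0]])
for z in (.058,0):
  print(z,[tuple(int(round(float(t))) for t in px(w,(*(c+.018*(i*u+j*v)),z))) for i,j in((-1,-1),(1,-1),(1,1),(-1,1))])
g=im[215:305:4,305:410:3]
print('cols',list(range(305,410,3))[::5])
for r,row in zip(range(215,305,4),g): print(r,' '.join('%3d'%x for x in row))
```

```text
0.058 [(346, 274), (375, 271), (370, 242), (342, 245)]
0 [(341, 280), (367, 277), (362, 252), (338, 255)]
cols [305, 320, 335, 350, 365, 380, 395]
215 232 230 228 229 230 229 229 230 231 232 231 227 231 228 229 230 229 229 229 209 159 158 216 229 230 229 230 231 230 230 226 228 231 229 227
219 229 229 231 230 231 230 229 231 230 229 230 231 229 230 229 230 229 231 229 231 182 154 197 229 230 230 232 231 229 232 229 229 229 229 229
223 230 232 231 232 230 230 229 232 232 231 227 228 229 230 230 229 230 228 228 227 227 228 229 231 231 231 231 230 230 232 228 229 229 231 228
227 232 230 231 231 230 229 229 230 230 231 232 229 230 230 230 231 230 230 232 230 230 230 229 228 230 232 231 231 230 230 230 231 233 232 229
231 230 230 231 230 229 231 229 231 231 231 231 230 228 229 231 230 229 230 230 231 232 231 231 230 230 231 231 231 230 227 229 231 230 230 231
235 230 232 230 231 230 231 230 230 231 232 233 230 230 229 230 230 231 230 232 229 231 231 229 230 232 230 232 230 230 231 229 231 230 231 231
239 230 230 230 230 231 232 231 231 231 229 230 230 231 230 229 229 230 232 231 232 231 2
[... 1658 characters left out ...]
 231 229 229 230 229 231 229 161 163 163 232 229 229 229 231 231 229 228 228 230 232 232 230 230 230 230 231 230 229 230 230
291 229 232 231 232 230 230 229 229 230 229 163 162 161 152 232 230 229 231 230 232 230 229 228 229 230 233 230 229 230 227 229 229 230 227 229
295 229 230 231 230 229 229 229 230 231 232 161 159 162 161 231 230 231 231 231 232 229 230 231 231 229 229 230 230 232 230 231 229 230 230 231
299 231 230 231 230 230 231 230 231 231 207 157 156 160 157 230 155 160 228 231 230 229 230 229 227 226 226 230 230 231 229 229 229 230 231 230
303 231 230 232 229 233 220 154 156 156 157 157 158 160 159 159 159 160 159 231 232 231 228 228 227 228 228 230 230 231 230 229 229 229 228 230
```

Run:
```python
from path import *
s=bot.get_state();z=s["ee_rot"][:,2];t=np.array([.481,.0656,.036])+.005*z
p=np.array([.5424,.1852,.046])+.005*z
sim([t-.1*z,t,t+[0,0,.017],p+[0,0,.007],p])
```

```text
[0.449 0.017 0.111] [-33.  20. 125.  54.  49. -46.] cost 0.00000 dqmax 7 tool mm [-134.   42.  175.]
[0.483 0.068 0.032] [-24.  31. 128.  73.  39. -62.] cost 0.00000 dqmax 4 tool mm [  0.  -0. 100.]
[0.483 0.068 0.049] [-24.  29. 128.  69.  40. -57.] cost 0.00000 dqmax 1 tool mm [ 10.   1. -13.]
[0.544 0.188 0.049] [ -5.  30. 122.  78.  33. -46.] cost 0.00000 dqmax 3 tool mm [107.  -5.  81.]
[0.544 0.188 0.042] [ -5.  31. 122.  79.  33. -48.] cost 0.00000 dqmax 0 tool mm [-4. -0.  6.]
```

```bash
python3 -m crank '[[-10,3,13,0,1],[-22,7,29,0,1],[-25,8,32,0,1],[-25,8,32,0,1],[-25,8,32,0,1],[-18,5,23,0,1],[-9,3,14,0,1],[0,0,20,0,1],[0,0,30,0,1],[0,0,28,0,1],[0,0,14,0,1],[0,0,6,0,1]]'
python3 - <<'E'
from path import *
from h import st
st();s=bot.get_state();z=s["ee_rot"][:,2];t=np.array([.481,.0656,.036])+.005*z;print(((t-s["eef_pos"])@s["ee_rot"]*1000).round(1))
E
```

```text
t: 44.55
eef_pos: [0.4871, 0.0652, 0.0364]
ee_rot: [[0.357, 0.871, 0.339], [0.709, -0.488, 0.509], [0.608, 0.059, -0.792]]
ft_force: [-0.0, 0.3, 0.2]
finger_gap: 0.0855
finger_force: 0.0
44.55 [-23.9  30.9 127.8  72.3  39.2 -60.9] [0.4871 0.0652 0.0364] [-0.   0.3  0.2] 0.0855 0.0
[[ 0.357  0.871  0.339]
 [ 0.709 -0.488  0.509]
 [ 0.608  0.059 -0.792]]
[-2.2 -5.5  3.4]
```

```bash
python3 -m crank '[[-2,-5,3,0,1],[0,0,0,0,-1],[0,0,0,0,-1],[0,0,0,0,-1],[0,0,0,0,-1],[0,0,0,0,-1],[0,0,0,0,-1]]' 25;python3 -m crank '[[0,0,0,0,-1],[3,0,-4,0,-1],[4,0,-5,0,-1],[3,0,-4,0,-1],[0,0,0,0,-1]]'
python3 - <<'E'
from h import *
w=bot.camera("wrist"); cv2.imwrite("pics/n.png",w["frame"][:,:,::-1])
s=bot.get_state();p=np.array([.5424,.1852,.046])+.005*s["ee_rot"][:,2]+[0,0,.008];print(((p-s["eef_pos"])@s["ee_rot"]*1000).round(1))
E
```

```text
t: 45.25
eef_pos: [0.4833, 0.0649, 0.0341]
ee_rot: [[0.362, 0.866, 0.344], [0.705, -0.496, 0.507], [0.609, 0.059, -0.791]]
ft_force: [0.4, 0.2, 4.0]
finger_gap: 0.036
finger_force: 31.1
t: 45.75
eef_pos: [0.4818, 0.0654, 0.0503]
ee_rot: [[0.362, 0.867, 0.343], [0.707, -0.495, 0.506], [0.608, 0.06, -0.792]]
ft_force: [-0.2, -0.6, -0.5]
finger_gap: 0.0356
finger_force: 30.8
[108.9  -6.7  83.3]
```

```bash
python3 -m crank '[[2,0,-3,0,-1],[5,0,4,0,-1],[12,-1,9,0,-1],[17,-1,13,0,-1],[17,-1,13,0,-1],[17,-1,13,0,-1],[17,-1,13,0,-1],[12,-1,10,0,-1],[7,-1,6,0,-1],[3,0,3,0,-1],[0,0,0,0,-1]]';python3 - <<'E'
from h import *
s=bot.get_state();p=np.array([.5424,.1852,.046])+.005*s["ee_rot"][:,2];print(((p-s["eef_pos"])@s["ee_rot"]*1000).round(1))
d=s["eef_pos"][:2]-[.584,.205];print("cab",d@[.407,.9135],d@[-.9135,.407])
E
```

```text
t: 46.9
eef_pos: [0.547, 0.1872, 0.0526]
ee_rot: [[0.361, 0.866, 0.347], [0.705, -0.497, 0.505], [0.61, 0.063, -0.79]]
ft_force: [8.1, 1.5, -1.3]
finger_gap: 0.0357
finger_force: 32.6
[-7.1 -3.4  7.6]
cab -0.03132179969789025 0.026513662667258197
```

```bash
python3 -m crank '[[-1,0,1.5,0,-1],[-1.5,0,2,0,-1],[-1.5,0,2,0,-1],[0,0,0,0,-1]]';python3 -m crank '[[-1,0,1.2,0,-1],[0,0,0,0,-1]]'
```

```text
t: 47.3
eef_pos: [0.5471, 0.1862, 0.0453]
ee_rot: [[0.362, 0.865, 0.347], [0.706, -0.498, 0.504], [0.609, 0.062, -0.791]]
ft_force: [6.7, -1.1, -2.0]
finger_gap: 0.0358
finger_force: 32.6
t: 47.5
eef_pos: [0.5472, 0.1864, 0.0443]
ee_rot: [[0.362, 0.865, 0.348], [0.705, -0.498, 0.505], [0.61, 0.062, -0.79]]
ft_force: [5.5, -0.7, 0.5]
finger_gap: 0.0355
finger_force: 32.6
```

```bash
python3 -m crank '[[0,3,-1,0,-1],[0,5,0,0,-1],[0,5,0,0,-1],[0,2,0,0,-1],[0,0,0,0,-1]]';python3 -m crank '[[-1,0,1.2,0,-1],[-1,0,1,0,-1],[0,0,0,0,-1]]'
```

```text
t: 48.0
eef_pos: [0.5565, 0.1787, 0.045]
ee_rot: [[0.362, 0.867, 0.343], [0.706, -0.495, 0.506], [0.609, 0.059, -0.791]]
ft_force: [-0.2, 0.7, -0.8]
finger_gap: 0.0356
finger_force: 32.0
t: 48.3
eef_pos: [0.5565, 0.1792, 0.044]
ee_rot: [[0.361, 0.866, 0.345], [0.704, -0.496, 0.509], [0.612, 0.059, -0.789]]
ft_force: [-3.8, -3.4, 13.7]
finger_gap: 0.0358
finger_force: 33.8
```

```bash
python3 -m crank '[[0.6,0,-0.8,0,-0.6],[0,0,0,0,-0.1],[0,0,0,0,0.4],[0,0,0,0,0.5],[0,0,0,0,0.5],[0,0,0,0,0.5]]'; python3 -m crank '[[-6,0,-5,0,0.5],[-14,0,-11,0,0.5],[-22,0,-17,0,0.5],[-22,0,-17,0,0.5],[-22,0,-17,0,0.5],[-12,0,-14,0,0.6],[0,0,-20,0,1],[0,0,-20,0,1],[0,0,0,0,1]]';python3 - <<'E'
from h import *
w=bot.camera("wrist"); cv2.imwrite("pics/o.png",w["frame"][:,:,::-1])
im=cv2.cvtColor(w["frame"],cv2.COLOR_RGB2GRAY)
c=np.array([.555,.176]);a=np.radians(-30);u=np.array([np.cos(a),np.sin(a)]);v=np.array([-u[1],u[0]])
for z in (.068,.01):
  print(z,[tuple(int(round(float(t))) for t in px(w,(*(c+.018*(i*u+j*v)),z))) for i,j in((-1,-1),(1,-1),(1,1),(-1,1))])
x,y=px(w,(.555,.176,.05));x=int(x);y=int(y);print(x,y)
for r in range(y-50,y+50,6): print(r,' '.join('%3d'%t for t in im[r,x-60:x+60:5]))
E
```

```text
t: 48.9
eef_pos: [0.5561, 0.1787, 0.0428]
ee_rot: [[0.362, 0.867, 0.342], [0.706, -0.495, 0.506], [0.608, 0.058, -0.792]]
ft_force: [0.6, 0.2, -0.9]
finger_gap: 0.0642
finger_force: 0.0
t: 49.8
eef_pos: [0.4794, 0.0467, 0.0804]
ee_rot: [[0.362, 0.866, 0.346], [0.706, -0.497, 0.505], [0.609, 0.061, -0.791]]
ft_force: [0.8, -0.5, -0.2]
finger_gap: 0.085
finger_force: 0.0
0.068 [(293, 52), (352, 55), (351, 12), (295, 9)]
0.01 [(295, 111), (342, 113), (341, 75), (296, 73)]
321 53
3 113 110 119 114 121 122 125 124 122 120 126 123 123 122 122 121 121 125 125 126 126 127 121 127
9 125 125 122 121 122 120 122 124 113 113 113 115 123 122 120 121 123 123 121 123 123 124 123 124
15 124 122 120 122 119 120 119 121 128 130 131 128 129 128 129 128 126 131 128 124 127 126 125 123
21 123 124 122 122 123 122 125 123 130 129 129 128 128 129 130 129 130 129 131 125 124 122 123 124
27 122 124 121 123 117 120 123 124 131 129 130 130 131 130 131 131 130 130 131 126 121 121 125 122
33 124 125 121 125 120 122 122 118 130 130 128 132 132 132 130 132 126 127 132 125 125 121 123 125
39 122 124 121 124 120 122 
[... 361 characters left out ...]
124 124
63 126 124 124 122 124 120 121  76  94  94  94  94  94  94  95  98  93  97  91 124 126 125 122 125
69 121 121 120 122 124 123 122  82  93  91  95  93  96  95  95  97  95  96  95 126 126 123 125 124
75 123 122 122 123 123 124 122  83  93  94  94  93  95  92  94  90  93  91 125 124 124 123 125 125
81 120 121 120 122 122 118 119  93  93  92  93  92  92  93  92  93  90  91 127 126 126 125 126 126
87 120 121 121 125 121 120 123  94  93  89  94  92  89  92  89  93  92  90 129 124 129 125 125 124
93 121 123 123 124 121 121 122 107  91  91  90  90  91  90  90  91  89  90 127 123 124 126 126 127
99 124 125 123 124 124 124 123 105  91  91  93  89  88  91  87  91  92 122 126 128 126 127 127 128
```

```bash
python3 -m crank '[[10,1,-13,0,1],[22,2,-28,0,1],[26,3,-32,0,1],[28,5,-30,0,1],[28,7,-27,0,1],[24,7,-20,0,1],[14,5,-10,0,1],[6,3,-4,0,1],[0,0,0,0,1]]';python3 - <<'E'
from path import *
s=bot.get_state();z=s["ee_rot"][:,2];t=np.array([.537,.102,.241])+.005*z
sim([t-.06*z,t,t-[0,0,.1],t-[0,0,.2]])
E
```

```text
t: 50.75
eef_pos: [0.5094, 0.0609, 0.3071]
ee_rot: [[0.36, 0.868, 0.343], [0.707, -0.494, 0.507], [0.609, 0.059, -0.791]]
ft_force: [-0.0, 0.4, 0.3]
finger_gap: 0.0853
finger_force: 0.0
[0.518 0.074 0.285] [-21.   6. 108.  42.  64. -11.] cost 0.00000 dqmax 1 tool mm [-1. -0. 28.]
[0.539 0.105 0.237] [-16.  11. 110.  45.  55. -13.] cost 0.00000 dqmax 1 tool mm [-0. -0. 60.]
[0.539 0.105 0.137] [-16.  20. 118.  56.  45. -30.] cost 0.00000 dqmax 3 tool mm [-61.  -6.  79.]
[0.539 0.105 0.037] [-16.  32. 123.  74.  37. -53.] cost 0.00000 dqmax 4 tool mm [-61.  -6.  79.]
```

```bash
python3 -m crank '[[0,0,12,0,1],[0,0,24,0,1],[0,0,26,0,1],[0,0,16,0,1],[0,0,8,0,1],[0,0,2,0,1],[0,0,0,0,1]]';python3 - <<'E'
from h import *
st()
w=bot.camera("wrist");im=cv2.cvtColor(w["frame"],cv2.COLOR_RGB2GRAY)
for r in (220,240,260,280,290,300,310): print(r,' '.join('%3d'%t for t in im[r,250:400:6]))
E
```

```text
t: 51.45
eef_pos: [0.5386, 0.1051, 0.2365]
ee_rot: [[0.363, 0.867, 0.341], [0.706, -0.495, 0.507], [0.608, 0.057, -0.792]]
ft_force: [0.2, -0.1, -0.2]
finger_gap: 0.0853
finger_force: 0.0
51.45 [-16.   10.7 110.2  45.   55.4 -12.7] [0.5386 0.1051 0.2365] [ 0.2 -0.1 -0.2] 0.0853 0.0
[[ 0.363  0.867  0.341]
 [ 0.706 -0.495  0.507]
 [ 0.608  0.057 -0.792]]
220 224 205 188 162  57  98  89  73  59  41  49  57  59  57  52  59  56  62 104 110 108 108 107 107 109
240 148 152 151 151 150 164 166 162 163  54  56  65  64  62  60  46 159 159 157 159 159 156 157 159 155
260 156 152 154 157 156 153 153 160 154 161  61  67  70  69  65  61 242 238 239 237 237 236 237 236 157
280 232 231 162 235 231 232 231 231 235 163  61  73  76  74  69  64 101 232 231 231 231 231 231 230 231
290 229 157 158 233 231 231 232 230 236 156  56  68  79  76  72  70  60 156 229 230 230 231 232 231 231
300 219 159 155 233 233 231 230 231 228 200  57  65  65  64  66  58 159 156 234 220 234 232 233 233 232
310 157 161 158 157 158 153 236 158 217 163 215 167 160 157 156 156 155 161 160 158 221 232 233 232 233
```

```bash
python3 -m crank '[[0,0,0,0,-1],[0,0,0,0,-1],[0,0,0,0,-1],[0,0,0,0,-1],[0,0,0,0,-1],[0,0,0,0,-1],[0,0,0,0,-1]]' 50;python3 -m crank '[[-1.2,-0.1,1.6,0,-1],[-3,-0.3,4,0,-1],[-5,-0.5,6.5,0,-1],[-8,-0.7,10,0,-1],[-9.7,-0.9,12.7,0,-1],[-9.7,-0.9,12.7,0,-1],[-9.7,-0.9,12.7,0,-1],[-9.7,-0.9,12.7,0,-1],[-9.7,-0.9,12.7,0,-1],[-9.7,-0.9,12.7,0,-1]]';python3 -c "
from h import *
st()"
```

```text
t: 52.2
eef_pos: [0.5389, 0.1048, 0.2375]
ee_rot: [[0.362, 0.867, 0.342], [0.706, -0.495, 0.506], [0.608, 0.058, -0.792]]
ft_force: [-1.1, -3.9, 3.0]
finger_gap: 0.0154
finger_force: 48.7
t: 53.2
eef_pos: [0.5389, 0.1048, 0.1124]
ee_rot: [[0.362, 0.867, 0.342], [0.706, -0.495, 0.506], [0.608, 0.058, -0.792]]
ft_force: [-0.5, -3.1, 2.9]
finger_gap: 0.0157
finger_force: 48.7
53.2 [-16.   22.5 119.   59.3  42.5 -34.3] [0.5389 0.1048 0.1124] [-0.5 -3.1  2.9] 0.0157 48.74569301493466
[[ 0.362  0.867  0.342]
 [ 0.706 -0.495  0.506]
 [ 0.608  0.058 -0.792]]
```

```bash
python3 -m crank '[[-8.5,-0.8,11,0,-1],[-8.5,-0.8,11,0,-1],[-8,-0.7,10.3,0,-1],[-6,-0.5,7.9,0,-1],[-4,-0.4,5.5,0,-1],[-2.4,-0.2,3.2,0,-1],[-1.2,-0.1,1.6,0,-1],[0,0,0,0,-1]]';python3 -m crank '[[-1.2,-0.1,1.6,0,-1],[-1.2,-0.1,1.6,0,-1],[0,0,0,0,-1]]'
```

```text
t: 54.0
eef_pos: [0.5389, 0.1047, 0.0487]
ee_rot: [[0.363, 0.867, 0.341], [0.707, -0.495, 0.506], [0.607, 0.057, -0.792]]
ft_force: [-0.4, -2.1, -6.5]
finger_gap: 0.0153
finger_force: 48.7
t: 54.3
eef_pos: [0.5389, 0.1048, 0.0452]
ee_rot: [[0.363, 0.867, 0.342], [0.707, -0.495, 0.506], [0.607, 0.058, -0.792]]
ft_force: [-2.3, -4.4, -0.7]
finger_gap: 0.015
finger_force: 49.5
```

```bash
python3 -m crank '[[-1.2,-0.1,1.6,0,-1],[-1.2,-0.1,1.6,0,-1],[-1.2,-0.1,1.6,0,-1],[0,0,0,0,-1]]';python3 -m crank '[[-1.2,-0.1,1.6,0,-1],[0,0,0,0,-1]]'
```

```text
t: 54.7
eef_pos: [0.5389, 0.1048, 0.0392]
ee_rot: [[0.363, 0.867, 0.342], [0.707, -0.495, 0.506], [0.607, 0.058, -0.792]]
ft_force: [-3.0, -4.7, 0.2]
finger_gap: 0.0157
finger_force: 49.6
t: 54.9
eef_pos: [0.539, 0.1048, 0.0379]
ee_rot: [[0.362, 0.867, 0.342], [0.706, -0.495, 0.506], [0.608, 0.059, -0.792]]
ft_force: [-4.8, -6.5, 5.8]
finger_gap: 0.0155
finger_force: 50.6
```

```bash
python3 -m crank '[[-1.2,-0.1,1.6,0,-1],[0,0,0,0,-1]]';python3 -m crank '[[-1.2,-0.1,1.6,0,-1],[0,0,0,0,-1]]'
```

```text
t: 55.1
eef_pos: [0.539, 0.1049, 0.0377]
ee_rot: [[0.361, 0.867, 0.344], [0.705, -0.495, 0.507], [0.61, 0.06, -0.79]]
ft_force: [-11.7, -14.6, 22.6]
finger_gap: 0.0153
finger_force: 53.5
t: 55.3
eef_pos: [0.5391, 0.1049, 0.0376]
ee_rot: [[0.36, 0.866, 0.347], [0.704, -0.496, 0.508], [0.612, 0.061, -0.788]]
ft_force: [-19.1, -21.3, 40.4]
finger_gap: 0.0154
finger_force: 56.5
```

```bash
python3 -m crank '[[1.2,0.1,-1.6,0,-1],[0,0,0,0,-0.5],[0,0,0,0,0.2],[0,0,0,0,1],[0,0,0,0,1],[0,0,0,0,1],[0,0,-6,0,1],[0,0,-18,0,1],[0,0,-25,0,1],[0,0,-18,0,1],[0,0,-8,0,1],[0,0,0,0,1]]';python3 - <<'E'
from h import *
st()
w=bot.camera("wrist");im=cv2.cvtColor(w["frame"],cv2.COLOR_RGB2GRAY)
for X in [(.534,.093,.045),(.557,.176,.068),(.557,.176,.01)]: print(px(w,X))
for r in range(0,300,12): print(r,' '.join('%3d'%t for t in im[r,260:400:6]))
E
```

```text
t: 56.5
eef_pos: [0.5145, 0.0664, 0.0959]
ee_rot: [[0.362, 0.866, 0.345], [0.706, -0.496, 0.505], [0.609, 0.061, -0.791]]
ft_force: [0.5, 0.6, -0.4]
finger_gap: 0.0854
finger_force: 0.0
56.5 [-22.2  23.7 121.9  60.3  43.5 -42.4] [0.5145 0.0664 0.0959] [ 0.5  0.6 -0.4] 0.0854 0.0
[[ 0.362  0.866  0.345]
 [ 0.706 -0.496  0.505]
 [ 0.609  0.061 -0.791]]
(np.float64(323.3516862244388), np.float64(230.01826411320175))
(np.float64(291.5429916389981), np.float64(90.70318940528995))
(np.float64(293.547969847722), np.float64(139.2210270853191))
0 109 104 108 106 106 104 106 108 108 105 106 108 105 105 105 106 106 105 106 106 106 103 105 105
12 109 108 105 108 106 109 105 107 107 106 107 105 108 107 107 105 106 108 104 105 104 106 105 107
24 110 107 108 106 106 110 108 105 106 107 104 108 105 105 107 108 107 105 106 105 108 104 102 106
36 108 108 107 111 106 106 107 105 107 106 109 108 106 106 105 107 107 105 106 106 106 106 106 108
48 121 119 120 120 119 121 119 123 121 120 120 116 121 119 124 121 120 120 120 122 119 122 122 121
60 121 119 121 120 119 122 120 119 121 121 120 120 118 121 118 1
[... 1231 characters left out ...]

216 231 231 230 230 230 230 231 230 115  78  83  82  75 233 232 230 230 229 229 230 230 230 231 231
228 230 233 230 230 230 230 226 227 160  77  77  77 123 232 230 231 232 232 230 229 231 231 230 230
240 230 233 232 230 232 231 231 232 167 162 165 202 233 234 232 231 231 229 232 233 231 232 231 230
252 229 231 231 231 231 230 233 231 232 232 230 232 231 231 233 232 232 231 231 232 231 231 232 232
264 232 232 230 232 231 232 232 232 231 232 232 232 233 232 232 231 231 231 231 232 233 230 232 231
276 231 231 232 232 231 232 232 232 232 233 232 231 232 231 230 230 231 232 204 164 235 231 231 230
288 230 231 231 233 232 232 234 232 231 233 233 231 231 231 231 231 231 231 236 160 162 157 231 232
```

```bash
python3 -c "
from plant import bot
print(bot.close_job())"
```

```text
the job is handed in; nothing more can be done
None
```

I raised the sash to its stop, stood the carton upright on the cabinet floor, and lowered the sash fully closed. The job was handed in at about 56.5 s; the hand-in call returned no verdict.

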